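# Index the die turret and unscrew the red head

### The arm

A 6-joint arm with a two-finger parallel gripper is mounted at the origin on a cart in front of the work surface, level with it; the furniture and walls round the work are solid. World frame = base frame: x ahead of the robot, y to its left, z up, the work surface at z = 0. Lengths are in m, angles in degrees, forces in N, time in s.
With the tool pointing down it reaches from about 0.375 to 0.9 m from the base axis. Payload 3.1 kg.
Tool frame: the origin (TCP) lies between the finger pads; the fingertips stand 11 mm ahead of it and the grasp point (between the pads) lies 8 mm behind it; z points along the fingers, y is the direction in which the jaws open and shut (so a half turn about z gives the same grasp; the last joint's range is limited). The gripper opens to 87 mm and grips with 3 to 60 N. Pads are 19 mm wide; open, the fingers measure 117 mm over their backs; the gripper's body (75 mm by 190 mm) begins 51 mm behind the grasp point.
Start: joints at [-81.503, 30.224, 82.088, -0, 67.689, -10.227], TCP at [0.201, -0.592, 0.234] pointing down, gripper open.
Joint ranges: [-176.69, 176.69], [-43.24, 126.21], [12.49, 139.97], [-82, 262], [0, 151.66], [-163.58, 163.58]. Speed limits (degrees/s): [159.86, 159.86, 180, 180, 180, 180].

### API

Orientations are given as a 3x3 rotation matrix whose columns are the frame's x, y, z axes.
In Python, from rig import bot, vision gives the robot as it stands. The module is installed in compiled form; this text tells all that it offers.
- The arm moves only by the tool jog_arm, never from a script. Its argument "rows" is a list of rows, each an object with "dp": the shift along the tool's x, y, z in mm, a list of three; "turn": the turn, a rotation vector about the tool's x, y, z in degrees, a list of three; "grip": the opening, from 0 (shut) to 1 (fully open). A call has 1 to 10 rows; each row is the pose to reach, as a shift and turn from the pose commanded when the call began, along the tool's axes at that moment; what a row does not reach only later rows make up. A row lasts 1/10 s, in which the tool goes at most 50 mm and 8.59 degrees, less where a joint would pass 70% of its speed; a pose out of reach is approached as far as the arm can. A call with a gripper value outside its range is refused whole. The fingers move at their own pace and stop on an object; the grip force is fixed at half the most. Time passes only in rows, so rows that repeat a pose let the fingers close. It gives the time, the measured TCP pose, the force and the opening at its end, in the units of the state.
- bot.read_state(): the state, without advancing time (a new reading comes with each control period).
- vision.capture(name): name is "scene" or "side" or "wrist"; returns (picture, depth): 420x560x3 uint8, red, green, blue; 420x560 float32, m along the optical axis (not along the pixel's ray), 0 where there is no reading.
- vision.camera_info(name): a dict with "vertical_fov" (degrees; the focal length in pixels is half the picture's height over the tangent of half this angle, whatever the lens; pixels are square), "cx", "cy" (the principal point, pixels), "k1" (the pictures are not rectified: a ray, as slopes to the right and down, at radius r is drawn at 1 + k1 r^2 times it, then the intrinsics apply), "position" and "rotation" of the camera in the world. Camera axes: x right, y down, z forward; pixel columns grow to the right and rows downward; lengths in m; the calibration is good to about 2 mm. A picture is of the moment at which its call begins: read the wrist's pose just before it. camera_info takes no time and is no camera call; for the wrist camera it gives the pose at the moment of the call.
- bot.hand_in(): hands the job in, once; it reports no verdict.
The state is a dict: "time_s": time; "joint_positions": joint angles; "qvel": joint speeds; "tau": joint torques, N m; "position": TCP position; "tcp_rot": TCP orientation; "force": force on the tool from outside, world axes, zero at the start; "moment": the same for the moment, N m; "opening": opening from 0.0 (shut) to 1.0 (fully open).
Only numpy, scipy, OpenCV 4.12 (cv2) and the standard library are available. Lean on these libraries where they do the work, as an engineer would, in place of code of your own. Each camera call takes 0.05 s, during which the arm holds its last target.

### The job

Turn the die turret until the red-banded head clicks in at the front, over the white arrow on the base; then unscrew that head, take it out and stand it upright in the empty grey tray for cleaning, setting it down gently without dropping it. Leave the turret clicked in with the empty socket at the front, and do not disturb the white rinse bottle, the white screw pot or the dark red card box.

Things in the scene. Friction and masses are not known exactly. Their poses are not given: they have to be found in the camera images.
- turret_base: Green base plate, 230 x 190 x 16 mm, fixed to the table. Origin on the turret's upright axis at table height; its -x axis points to the front position, marked by a white arrow on the plate (within 15 degrees of straight toward the robot). A small grey detent housing, 54 mm high, stands on its far (+x) edge.
- turret: Grey drum, 166 mm across, 89 mm high, turning about the base's upright axis. Origin on that axis at table height, z up; -x points to the red head's station: it is at the front when the x axes of turret and turret_base agree. It starts 40 to 86 degrees counter-clockwise of that, seen from above. Blue and yellow heads of the same shape stand 90 degrees either side of the red, a black plug opposite.
- turret_knob (a point): Centre of the orange bar knob on the turret's column, 166 mm above the table; it turns with the turret. The bar is 68 mm long along the turret's y axis, 16 mm wide along its x axis and 36 mm high, free all round. Turning takes about 0.1 N m, passing or leaving a detent about 0.2 N m.
- socket (a point): Centre of the mouth of the red head's socket (aluminium collar 58 mm across): 65 mm from the turret axis, 85 mm above the table; axes as turret. The socket leans outward 35 degrees from the vertical: its axis is (-sin35, 0, cos35) in the turret frame.
- front (a point): Point fixed to the base where the centre of the socket's mouth comes to lie when the red head is clicked in at the front. The spring detent there draws the turret in over the last 3 degrees or so.
- red_head_mid (a point): Red-banded die head: black ribbed cylinder 43 mm across, red band and top, 104 mm long, about 0.18 kg. z runs along it from shank foot to top. This point is on its axis, 72 mm above the foot, 36 mm out of the socket mouth, in the middle of the part to grip (50 to 96 mm above the foot). Below 36 mm it is a steel shank 30 mm across with two lugs.
- red_head_foot (a point): Centre of the flat foot of the head's shank (30 mm across), 35.5 mm inside the socket at the start; it can stand on it. Quick thread: counter-clockwise, seen from the head's top, it rises 2.6 mm per radian; after about 130 degrees the lugs meet a stop. There, and up to 10 degrees before, it pulls straight out along its axis; before that the thread holds it.
- clean_tray: Empty open grey tray, 150 x 150 mm, walls 22 mm high and 4 mm thick, floor 4 mm thick, fixed to the table. Origin at the centre of its underside.
- bottle_rinse: White square rinse bottle, 66 x 65 x 150 mm, standing; a bystander. Origin at the centre of its underside.
- pot_3: Small white screw pot, 41 mm across, 34 mm high; a bystander. Origin at the centre of its underside.
- box_ring: Dark red lidded card box, 50 x 70 x 27 mm; a bystander. Origin at the centre of its underside.
Not all that is in view belongs to the job. Leave any pink look-alike of the part that bears red_head_mid alone.

How it is judged:
By the outcome, as a careful person would: the job done as asked, in the order asked, and still so for the second after the job is handed in, with the robot touching nothing.
It also fails if it takes over 61 s, if anything falls off the work surface, if the arm or the gripper's body presses on something with over 40 N, if the wrist force passes 120 N, or if a joint passes its speed limit or range.

## Working session

There is one attempt and no reset: what is moved stays moved. The work goes in short steps, Python scripts to look and compute and a tool call to move; the robot and the scene stay as the last step left them, time stands still between calls to the robot, and variables do not carry over. Pictures are saved under pics/ and viewed, and the job is handed in when it is done.

Besides the shell and the picture viewer there is one more tool, called after ">>>" as name(argument=value, ...), one argument or row to a line, values as JSON. jog_arm: Moves the arm, as the interface text tells. Its arguments: {"type":"object","properties":{"rows":{"type":"array"}},"required":["rows"]}

```bash
ls; mkdir -p pics; python3 - <<'E'
from rig import bot, vision
import cv2, numpy as np
s=bot.read_state(); print(s)
for n in ["scene","side","wrist"]:
    i=vision.camera_info(n); print(n,i)
    p,d=vision.capture(n)
    cv2.imwrite(f"pics/{n}0.png",p[:,:,::-1]); np.save(f"pics/{n}0.npy",d)
    np.savez(f"pics/{n}0.npz",p=p,d=d,**{k:np.array(v) for k,v in i.items()})
E
```

```text
pics
{'time_s': 0.0, 'joint_positions': array([-8.15049581e+01,  3.02793767e+01,  8.21552668e+01, -1.28113923e-03,
        6.76889506e+01, -1.02289316e+01]), 'qvel': array([-0.00328856, -0.05111621,  0.02434977, -0.01228763,  0.04714169,
       -0.0417395 ]), 'tau': array([ 8.08253990e-04, -4.40041494e+01, -1.76588738e+01,  6.32102718e-02,
        5.81855793e-02, -1.75753626e-04]), 'position': array([ 0.20053099, -0.59121801,  0.23257342]), 'tcp_rot': array([[ 9.47073374e-01,  3.21016992e-01, -3.39117523e-04],
       [ 3.21016966e-01, -9.47071047e-01,  2.13039976e-03],
       [ 3.62726133e-04, -2.12650737e-03, -9.99997673e-01]]), 'force': array([ 0.18791065,  0.20401706, -0.45706693]), 'moment': array([ 0.01498449, -0.00819489, -0.00876408]), 'opening': 0.9963605488580495}
scene {'vertical_fov': 43.500013120880105, 'cx': 278.9954265920134, 'cy': 216.1476177228572, 'k1': -0.17787886731226185, 'position': array([-0.07163747,  0.74276016,  1.21082688]), 'rotation': array([[-0.78559812, -0.45903939,  0.4148716 ],
       [-0.6187331 ,  0.585241  , -0.52408236],
       [-0.00222542, -0.6684129 , -0.74378709]])}
side {'vertical_fov': 43.67156558543812, 'cx': 278.43927489973925, 'cy': 205.94956639104177, 'k1': -0.20610430081666128, 'position': array([ 0.53508001, -1.03774213,  0.82833771]), 'rotation': array([[ 9.99909442e-01, -1.13634103e-02, -7.20983147e-03],
       [-5.17741611e-04, -5.67827008e-01,  8.23147752e-01],
       [-1.34477027e-02, -8.23069476e-01, -5.67781469e-01]])}
wrist {'vertical_fov': 65.72724291215698, 'cx': 287.8385925267366, 'cy': 209.49342021075887, 'k1': -0.06412602274213276, 'position': array([ 0.26289841, -0.56989575,  0.38377895]), 'rotation': array([[ 0.32004093, -0.9189136 , -0.23058968],
       [-0.94740046, -0.31105431, -0.07534978],
       [-0.00248598,  0.24257578, -0.97012927]])}
```

View pics/scene0.png

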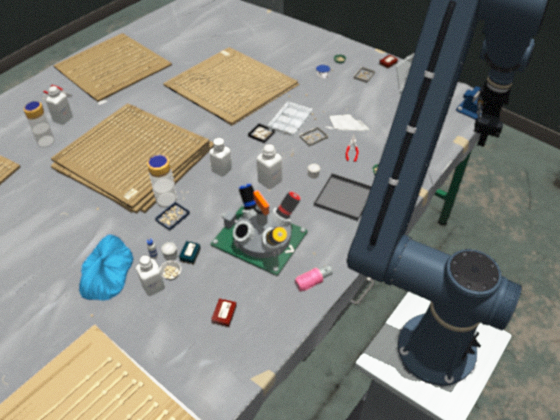

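View pics/side0.png

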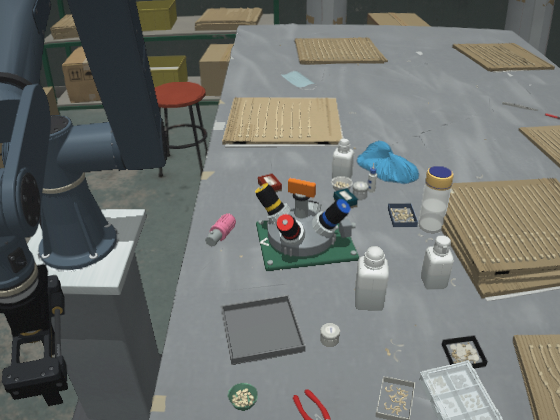

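View pics/wrist0.png

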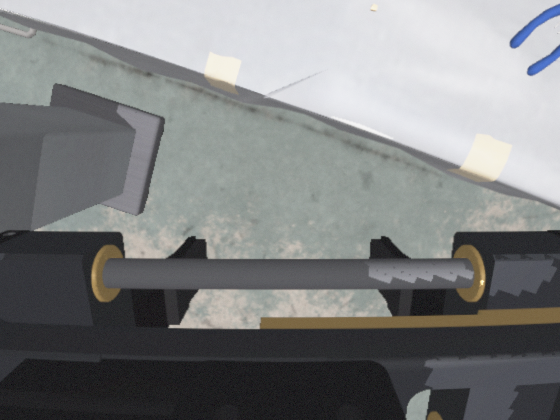

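The side view shows the turret at (305,230) with the red head at (287,228), the yellow at (268,198), the blue at (335,213) and the orange knob at (302,187). It also shows the tray at (262,328), the pot at (330,333) and the bottle beside the tray at (371,280). The pink look-alike lies at (222,228).

```bash
cat > h.py <<'E'
import numpy as np, cv2
def load(n):
    z=np.load(f"pics/{n}.npz"); return z['p'],z['d'],{k:z[k] for k in ['vertical_fov','cx','cy','k1','position','rotation']}
def K(i):
    f=210/np.tan(np.radians(float(i['vertical_fov']))/2)
    return np.array([[f,0,float(i['cx'])],[0,f,float(i['cy'])],[0,0,1]]), np.array([float(i['k1']),0,0,0])
def slopes(i,uv):
    k,d=K(i); return cv2.undistortPoints(np.array(uv,float).reshape(-1,1,2),k,d).reshape(-1,2)
def rays(i,uv):
    s=slopes(i,uv); r=np.c_[s,np.ones(len(s))]
    return r@np.array(i['rotation']).T
def onplane(i,uv,z):
    r=rays(i,uv); o=np.array(i['position']); return o+r*((z-o[2])/r[:,2])[:,None]
def pts(i,d,mask):
    v,u=np.nonzero(mask&(d>0)); r=rays(i,np.c_[u,v]); return np.array(i['position'])+r*d[v,u][:,None]
def proj(i,P):
    R=np.array(i['rotation']);k,dd=K(i)
    return cv2.projectPoints(np.array(P,float).reshape(-1,1,3),cv2.Rodrigues(R.T)[0],-R.T@np.array(i['position']),k,dd)[0].reshape(-1,2)
def tri(i1,a,i2,b):
    r1=rays(i1,[a])[0];r2=rays(i2,[b])[0];o1=np.array(i1['position']);o2=np.array(i2['position'])
    A=np.c_[r1,-r2];t=np.linalg.lstsq(A,o2-o1,rcond=None)[0]
    p,q=o1+t[0]*r1,o2+t[1]*r2; return (p+q)/2,np.linalg.norm(p-q)
E
python3 - <<'E'
from h import *
for n,(x,y) in {"scene0":(205,170),"side0":(200,150)}.items():
    p,d,i=load(n)
    c=p[y:y+120,x:x+160,::-1]
    cv2.imwrite(f"pics/crop_{n}.png",cv2.resize(c,(800,600),interpolation=cv2.INTER_CUBIC))
    hsv=cv2.cvtColor(p,cv2.COLOR_RGB2HSV)
    H,S,V=[hsv[...,k] for k in range(3)]
    roi=np.zeros(H.shape,bool); roi[y:y+120,x:x+160]=1
    for nm,m in dict(green=(H>60)&(H<88)&(S>90),orange=(H>=5)&(H<15)&(S>190)&(V>150),yellow=(H>=18)&(H<32)&(S>160)&(V>120),red=((H<4)|(H>174))&(S>170)&(V>100),blue=(H>105)&(H<125)&(S>150)).items():
        m=m&roi
        v,u=np.nonzero(m); P=pts(i,d,m)
        print(n,nm,m.sum(),u.mean().round(1),v.mean().round(1),(u.min(),u.max(),v.min(),v.max()),np.median(P,0).round(4),P.min(0).round(3),P.max(0).round(3))
E
```

```text
scene0 green 926 251.7 245.1 (np.int64(213), np.int64(305), np.int64(191), np.int64(273)) [0.5931 0.0664 0.0152] [ 0.468 -0.101  0.007] [0.713 0.107 0.14 ]
scene0 orange 47 260.6 200.4 (np.int64(254), np.int64(267), np.int64(192), np.int64(207)) [0.5749 0.0045 0.182 ] [ 0.548 -0.017  0.176] [0.612 0.016 0.186]
scene0 yellow 141 278.5 234.2 (np.int64(272), np.int64(285), np.int64(227), np.int64(241)) [0.487  0.0415 0.142 ] [ 0.47  -0.032  0.063] [0.52  0.059 0.154]
scene0 red 33 289.8 200.5 (np.int64(279), np.int64(298), np.int64(193), np.int64(213)) [ 0.5447 -0.0927  0.1348] [ 0.525 -0.112  0.105] [ 0.561 -0.052  0.154]
scene0 blue 84 247.5 198.1 (np.int64(240), np.int64(254), np.int64(184), np.int64(227)) [ 0.6455 -0.0227  0.1127] [ 0.612 -0.056  0.09 ] [0.688 0.051 0.152]
side0 green 1635 305.7 253.2 (np.int64(256), np.int64(358), np.int64(221), np.int64(269)) [ 0.5903 -0.074   0.016 ] [ 0.466 -0.115  0.003] [0.716 0.069 0.023]
side0 orange 93 301.3 182.4 (np.int64(288), np.int64(314), np.int64(179), np.int64(186)) [ 0.5792 -0.0088  0.1835] [ 0.549 -0.022  0.179] [0.609 0.008 0.187]
side0 yellow 91 269.3 197.3 (np.int64(256), np.int64(280), np.int64(183), np.int64(209)) [0.5079 0.0182 0.1139] [0.471 0.004 0.096] [0.53  0.055 0.158]
side0 red 184 284.8 221.6 (np.int64(268), np.int64(293), np.int64(175), np.int64(230)) [ 0.5407 -0.1051  0.1384] [ 0.494 -0.118  0.024] [0.559 0.283 0.151]
side0 blue 189 337.2 210.7 (np.int64(322), np.int64(349), np.int64(199), np.int64(226)) [ 0.6667 -0.0472  0.137 ] [ 0.629 -0.064  0.086] [ 0.691 -0.025  0.154]
```

View pics/crop_scene0.png

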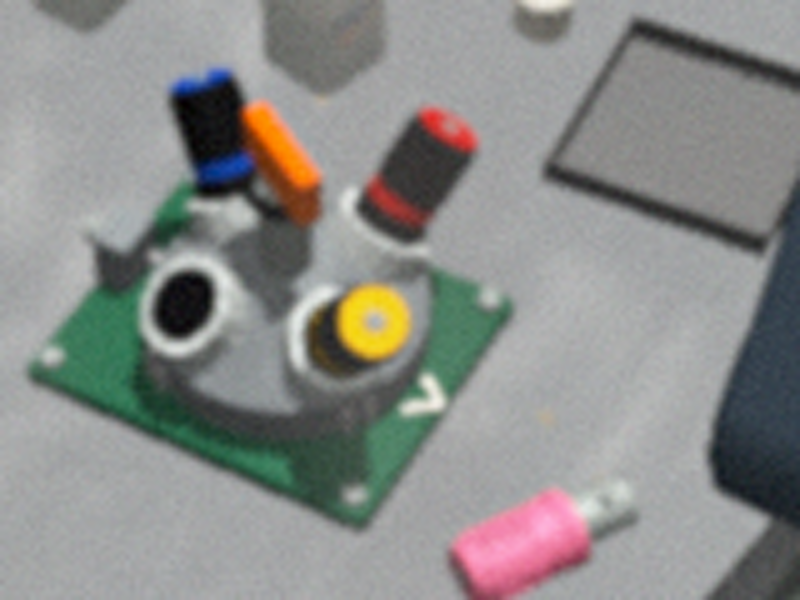

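View pics/crop_side0.png

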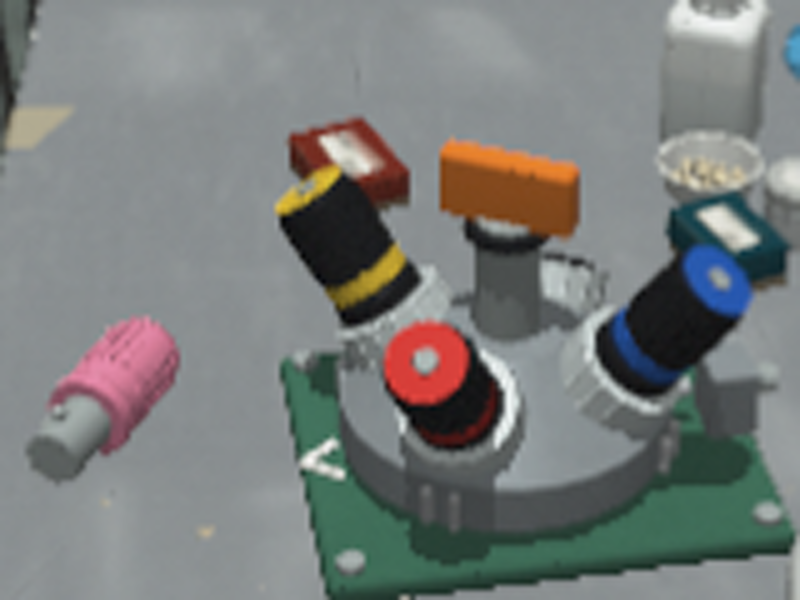

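Red-head candidates are the red-topped head in the turret at side (285,222) and scene (292,198), and the pink lookalike at side (222,228) and scene (313,279). The close crop shows a red top and band in the turret collar, so I choose that one.

```bash
python3 - <<'E'
from h import *
ps,ds,is_=load("scene0"); pd,dd,id_=load("side0")
sc=np.array([(34,372),(362,526),(512,306)])/5+[205,170]
sd=np.array([(282,360),(335,598),(793,547)])/5+[200,150]
a=onplane(is_,sc,.016)
b=onplane(id_,sd,.016)
print("scene corners far-left, near-left, near-right\n",a[:,:2].round(4)); print("side corners nl,nr,fr\n",b[:,:2].round(4))
C=[ (a[1]+b[0])/2,(a[2]+b[1])/2,a[0],b[2]]
nl,nr,fl,fr=C
print(np.linalg.norm(nl-nr),np.linalg.norm(nl-fl),np.linalg.norm(nr-fr))
cen=(nl+nr+fl+fr)/4; print("centre",cen)
for v in (fl-nl,fr-nr): print("yaw",np.degrees(np.arctan2(v[1],v[0])))
v=nl-nr; print("yaw y",np.degrees(np.arctan2(-v[0],v[1])))
# knob
print("knob corners")
# top face z=.184 via side crop + scene crop
hs=[]
for n,(p,d,i),(x,y) in (("scene",(ps,ds,is_),(205,170)),("side",(pd,dd,id_),(200,150))):
    hsv=cv2.cvtColor(p,cv2.COLOR_RGB2HSV);H,S,V=[hsv[...,k] for k in range(3)]
    m=(H>=4)&(H<16)&(S>170)&(V>100); r=np.zeros_like(m); r[170:215,x+40:x+130]=1; m&=r
    P=pts(i,d,m); t=P[np.abs(P[:,2]-.183)<.004][:,:2]
    (c,sz,an)=cv2.minAreaRect((t*1000).astype(np.float32)); print(n,len(t),c,sz,an, P[:,2].max())
    bx=cv2.minAreaRect(np.argwhere(m)[:,::-1].astype(np.float32)); print(bx)
    w=t-t.mean(0); u,s,vt=np.linalg.svd(w); print(np.degrees(np.arctan2(vt[0,1],vt[0,0])),t.mean(0))
# knob top edge ends by pixel: scene top face endpoints
e=onplane(is_,np.array([(250,110),(302,190),(265,102),(320,183)])/5+[205,170],.184); print(e.round(4))
e2=onplane(id_,np.array([(441,148),(578,170)])/5+[200,150],.184); print("side near/back top corners",e2.round(4))
# heads tops
for nm,s1,s2 in (("red",(449,131),(427,363)),("yellow",(375,322),(312,190))):
    q,e=tri(is_,np.array(s1)/5+[205,170],id_,np.array(s2)/5+[200,150]); print(nm,q.round(4),e.round(4), np.degrees(np.arctan2(q[1]-cen[1],q[0]-cen[0])),np.hypot(*(q-cen)[:2]))
q=onplane(id_,[np.array((718,277))/5+[200,150]],.085+.0685*np.cos(np.radians(35))); print("blue",q,np.degrees(np.arctan2(q[0,1]-cen[1],q[0,0]-cen[0])))
E
```

```text
scene corners far-left, near-left, near-right
 [[ 0.6806  0.1092]
 [ 0.4618  0.0769]
 [ 0.491  -0.104 ]]
side corners nl,nr,fr
 [[ 0.467   0.0671]
 [ 0.498  -0.1205]
 [ 0.7159 -0.0884]]
0.18669080049700232 0.21939121455243535 0.2226644545682502
centre [ 0.58886307 -0.00485847  0.016     ]
yaw 9.775513269507435
yaw 6.146072374999181
yaw y 9.268461680649658
knob corners
scene 55 (579.7587280273438, 0.21611404418945312) (13.816828727722168, 66.830810546875) 64.64952850341797 0.18724984307631076
((260.76922607421875, 201.65382385253906), (24.68415641784668, 7.765801906585693), 56.30992889404297)
156.8374230253478 [0.5762951  0.00250164]
side 107 (579.388427734375, -6.914730072021484) (15.387751579284668, 65.21429443359375) 69.22627258300781 0.1872975010676099
((286.756103515625, 184.30487060546875), (57.34113693237305, 13.968605995178223), 12.094757080078125)
-22.44532613520583 [ 0.58047869 -0.00772526]
[[ 0.6078 -0.01    0.184 ]
 [ 0.5476  0.0187  0.184 ]
 [ 0.6053 -0.0198  0.184 ]
 [ 0.5433  0.0088  0.184 ]]
side near/back top corners [[ 0.5498  0.0043  0.184 ]
 [ 0.6126 -0.0162  0.184 ]]
red [ 0.5406 -0.1016  0.1369] 0.0025 -116.52827337401014 0.10808498083078909
yellow [0.4856 0.0375 0.1395] 0.0037 157.72234094340396 0.1116216226442894
blue [[ 0.6771227  -0.04220659  0.14111192]] -22.936236845098126
```

>>> jog_arm(
  rows=[
    {"dp":[30,-20,-60],"turn":[0,0,-8],"grip":0.6},
    {"dp":[280,-220,-70],"turn":[0,0,-75],"grip":0.6},
    {"dp":[280,-220,-70],"turn":[0,0,-75],"grip":0.6},
    {"dp":[280,-220,-70],"turn":[0,0,-75],"grip":0.6},
    {"dp":[280,-220,-70],"turn":[0,0,-75],"grip":0.6},
    {"dp":[280,-220,-70],"turn":[0,0,-75],"grip":0.6},
    {"dp":[280,-220,-70],"turn":[0,0,-75],"grip":0.6},
    {"dp":[280,-220,-70],"turn":[0,0,-75],"grip":0.6},
    {"dp":[280,-220,-70],"turn":[0,0,-75],"grip":0.6},
    {"dp":[280,-220,-70],"turn":[0,0,-75],"grip":0.6},
  ],
)

```text
time_s: 1.15
position: [0.3956, -0.2925, 0.3036]
tcp_rot: [[-0.067, 0.998, -0.0], [0.998, 0.067, -0.0], [-0.0, -0.0, -1.0]]
force: [0.2, -0.5, -0.6]
opening: 0.601
```

>>> jog_arm(
  rows=[
    {"dp":[276,203,10],"turn":[0,0,-64],"grip":0.6},
    {"dp":[276,203,10],"turn":[0,0,-64],"grip":0.6},
    {"dp":[276,203,10],"turn":[0,0,-64],"grip":0.6},
    {"dp":[276,203,10],"turn":[0,0,-64],"grip":0.6},
    {"dp":[276,203,10],"turn":[0,0,-64],"grip":0.6},
    {"dp":[276,203,10],"turn":[0,0,-64],"grip":0.6},
    {"dp":[276,203,10],"turn":[0,0,-64],"grip":0.6},
    {"dp":[276,203,10],"turn":[0,0,-64],"grip":0.6},
    {"dp":[276,203,10],"turn":[0,0,-64],"grip":0.6},
    {"dp":[276,203,10],"turn":[0,0,-64],"grip":0.6},
  ],
)

```text
time_s: 2.15
position: [0.5796, -0.0059, 0.2931]
tcp_rot: [[-0.924, 0.383, -0.001], [0.383, 0.924, -0.0], [0.001, -0.001, -1.0]]
force: [0.4, -0.4, 0.7]
opening: 0.603
```

```bash
cat > cap.py <<'E'
import sys
from rig import bot, vision
import cv2, numpy as np
tag=sys.argv[1]
np.set_printoptions(precision=4,suppress=True)
for n in sys.argv[2:]:
    i=vision.camera_info(n)
    p,d=vision.capture(n)
    cv2.imwrite(f"pics/{n}{tag}.png",p[:,:,::-1])
    np.savez(f"pics/{n}{tag}.npz",p=p,d=d,**{k:np.array(v) for k,v in i.items()})
s=bot.read_state(); print(s['time_s'],s['joint_positions'],s['position'],s['tcp_rot'].tolist(),s['force'],s['opening'])
E
python3 cap.py 1 wrist
```

```text
2.2 [-11.6471  23.0632  84.5806  -0.0151  72.3996 -79.1278] [ 0.5795 -0.0062  0.2933] [[-0.9237809236621389, 0.38292058962466563, -0.0007919087218423005], [0.38292077620562187, 0.9237811810516535, -9.319279028036496e-05], [0.0006958649361456954, -0.000389328024335728, -0.9999996820977894]] [0.5752 0.0279 0.3314] 0.5998158682097511
```

View pics/wrist1.png

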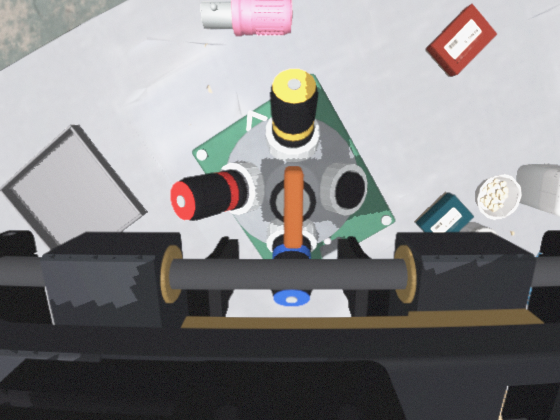

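```bash
python3 - <<'E'
from h import *
p,d,i=load("wrist1")
c=p[70:235,180:400,::-1]
cv2.imwrite("pics/crop_w1.png",cv2.resize(c,(800,600),interpolation=cv2.INTER_CUBIC))
c=p[115:250,0:160,::-1]
cv2.imwrite("pics/crop_w1t.png",cv2.resize(c,(640,540),interpolation=cv2.INTER_CUBIC))
hsv=cv2.cvtColor(p,cv2.COLOR_RGB2HSV);H,S,V=[hsv[...,k] for k in range(3)]
m=(H>=4)&(H<16)&(S>170)&(V>70); r=np.zeros_like(m); r[150:260,260:330]=1; m&=r
P=pts(i,d,m); t=P[np.abs(P[:,2]-.184)<.006]; print(len(t),np.median(P,0),np.median(t,0))
print(cv2.minAreaRect((t[:,:2]*1000).astype(np.float32)))
w=t[:,:2]-t[:,:2].mean(0); vt=np.linalg.svd(w,full_matrices=False)[2]; print(np.degrees(np.arctan2(vt[0,1],vt[0,0])))
E
```

```text
496 [ 0.58591885 -0.00375642  0.183625  ] [ 0.58607134 -0.00383652  0.18363432]
((580.12890625, -0.83013916015625), (13.839723587036133, 64.58103942871094), 67.23973083496094)
-23.599176358247693
```

View pics/crop_w1.png

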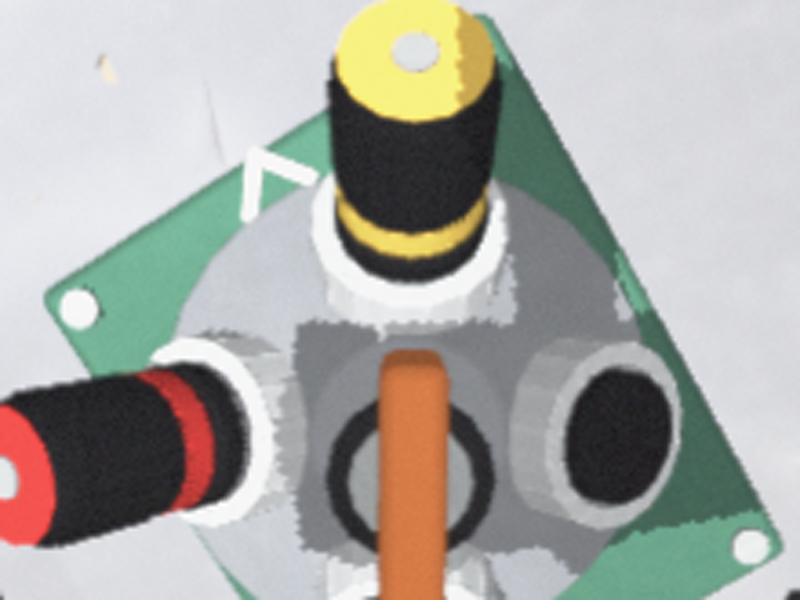

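View pics/crop_w1t.png

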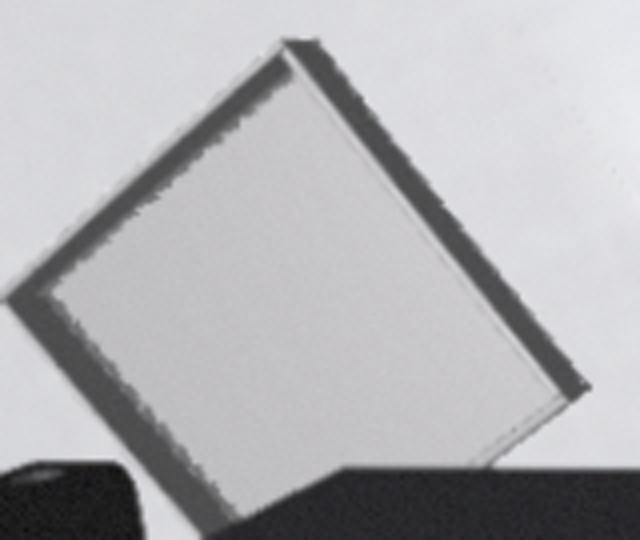

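```bash
python3 - <<'E'
from h import *
np.set_printoptions(precision=4,suppress=True)
p,d,i=load("wrist1")
f=lambda L:(np.array(L,float)+.5)*[220/800,165/600]-.5+[180,70]
a=onplane(i,f([(45,297),(335,108),(492,15),(780,548)]),.016)[:,:2]; print(a)
n1=a[1]-a[0]; n2=a[3]-a[2]
print("yaw from near edge",np.degrees(np.arctan2(-n1[0],n1[1])),"left edge",np.degrees(np.arctan2(n2[1],n2[0])))
# near-left = intersection
t=np.linalg.solve(np.c_[n1,-n2],a[2]-a[0]); nl=a[0]+t[0]*n1; print("nl",nl,np.linalg.norm(nl-a[0]),np.linalg.norm(nl-a[3]),"centre",(a[0]+a[3])/2)
s=onplane(i,f([(78,310),(750,546)]),.018)[:,:2]; print("screws",s,"mid",s.mean(0))
k=onplane(i,f([(382,375),(447,375),(382,560),(446,560)]),.184)[:,:2]; print("knob edges",k)
m1=(k[0]+k[1])/2;m2=(k[2]+k[3])/2;v=m1-m2;print(m1,m2,np.degrees(np.arctan2(v[1],v[0])))
# knob end: near end top edge crop y ~ 362
print("knob end",onplane(i,f([(414,358)]),.184))
# drum centre from black ring? red & yellow top screws
z=.085+.0685*np.cos(np.radians(35))
print("yellow top",onplane(i,f([(415,52)]),z),"red",onplane(i,f([(5,478)]),z))
ft=lambda L:(np.array(L,float)+.5)/4-.5+[0,115]
T=onplane(i,ft([(283,40),(8,297),(570,400)]),.022); print("tray",T, np.linalg.norm(T[0]-T[1]),np.linalg.norm(T[0]-T[2]),"centre",(T[1]+T[2])/2)
E
```

```text
[[ 0.4966 -0.1068]
 [ 0.4773  0.0151]
 [ 0.4696  0.0767]
 [ 0.6878  0.1084]]
yaw from near edge 8.987811682327871 left edge 8.244775223137118
nl [0.4676 0.0764] 0.18556461860822546 0.222506745509086 centre [0.5922 0.0008]
screws [[ 0.5055 -0.0973]
 [ 0.6818  0.0976]] mid [0.5937 0.0002]
knob edges [[ 0.5494  0.0043]
 [ 0.5549  0.0176]
 [ 0.5886 -0.0121]
 [ 0.5943  0.0014]]
[0.5521 0.0109] [ 0.5915 -0.0054] 157.5177238197664
knob end [[0.5486 0.0123 0.184 ]]
yellow top [[0.4846 0.0396 0.1411]] red [[ 0.5412 -0.1008  0.1411]]
tray [[ 0.4023 -0.2379  0.022 ]
 [ 0.4352 -0.3778  0.022 ]
 [ 0.5463 -0.2066  0.022 ]] 0.14364865987849912 0.14737497192738044 centre [ 0.4908 -0.2922  0.022 ]
```

>>> jog_arm(
  rows=[
    {"dp":[1,5,40],"turn":[0,0,0],"grip":0.6},
    {"dp":[1,5,80],"turn":[0,0,0],"grip":0.6},
    {"dp":[1,5,110],"turn":[0,0,0],"grip":0.6},
    {"dp":[1,5,125],"turn":[0,0,0],"grip":0.6},
    {"dp":[1,5,131],"turn":[0,0,0],"grip":0.6},
    {"dp":[1,5,131],"turn":[0,0,0],"grip":0.6},
    {"dp":[1,5,131],"turn":[0,0,0],"grip":0.4},
    {"dp":[1,5,131],"turn":[0,0,0],"grip":0.3},
    {"dp":[1,5,131],"turn":[0,0,0],"grip":0.25},
    {"dp":[1,5,131],"turn":[0,0,0],"grip":0.25},
  ],
)

```text
time_s: 3.2
position: [0.5812, -0.0002, 0.1634]
tcp_rot: [[-0.925, 0.379, 0.001], [0.379, 0.925, -0.001], [-0.002, 0.0, -1.0]]
force: [-1.0, -1.3, 2.3]
opening: 0.322
```

```bash
python3 cap.py 2 wrist side
```

```text
3.3 [-11.0236  31.9503  92.4065  -0.0405  55.5574 -78.7407] [ 0.5812 -0.0003  0.1634] [[-0.9254730628879438, 0.3788109898443071, 0.0013578814322835191], [0.37881012158813027, 0.925474016822071, -0.0008578867098504887], [-0.001581660897236361, -0.00027957181051060416, -0.9999987100933725]] [-0.332  -0.5188  3.6665] 0.2781986012449303
```

View pics/wrist2.png

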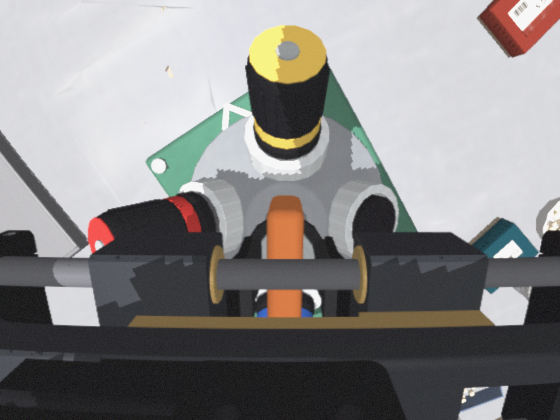

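The knob at (285,250) is centred between the fingers, with the red head clear at (150,225). Closing on it next.

>>> jog_arm(
  rows=[
    {"dp":[0,0,0],"turn":[0,0,0],"grip":0.1},
    {"dp":[0,0,0],"turn":[0,0,0],"grip":0.0},
    {"dp":[0,0,0],"turn":[0,0,0],"grip":0.0},
    {"dp":[0,0,0],"turn":[0,0,0],"grip":0.0},
    {"dp":[0,0,0],"turn":[0,0,0],"grip":0.0},
  ],
)

```text
time_s: 3.8
position: [0.5808, -0.0017, 0.1634]
tcp_rot: [[-0.926, 0.378, 0.0], [0.378, 0.926, -0.003], [-0.001, -0.003, -1.0]]
force: [-3.3, -5.2, 5.6]
opening: 0.183
```

```bash
python3 -c "
from rig import bot
s=bot.read_state();print(s['position'],s['tcp_rot'],s['force'],s['moment'],s['opening'],s['joint_positions'])"
```

```text
[ 0.58079009 -0.00169891  0.1633804 ] [[-9.25676247e-01  3.78316645e-01  4.83425424e-05]
 [ 3.78314788e-01  9.25672088e-01 -3.01767534e-03]
 [-1.18638615e-03 -2.77510169e-03 -9.99995446e-01]] [-3.33432855 -5.16934484  5.64038216] [-0.65392317  0.24898651  0.05831099] 0.18318109639081928 [-11.09829677  31.94894771  92.41688135  -0.20498646  55.59834168
 -78.75308757]
```

>>> jog_arm(
  rows=[
    {"dp":[0,-1.5,0],"turn":[0,0,4],"grip":0.0},
    {"dp":[0,-1.5,0],"turn":[0,0,10],"grip":0.0},
    {"dp":[0,-1.5,0],"turn":[0,0,16],"grip":0.0},
    {"dp":[0,-1.5,0],"turn":[0,0,22],"grip":0.0},
    {"dp":[0,-1.5,0],"turn":[0,0,28],"grip":0.0},
    {"dp":[0,-1.5,0],"turn":[0,0,34],"grip":0.0},
    {"dp":[0,-1.5,0],"turn":[0,0,40],"grip":0.0},
    {"dp":[0,-1.5,0],"turn":[0,0,45],"grip":0.0},
    {"dp":[0,-1.5,0],"turn":[0,0,50],"grip":0.0},
    {"dp":[0,-1.5,0],"turn":[0,0,50],"grip":0.0},
  ],
)

```text
time_s: 4.8
position: [0.5813, -0.0013, 0.1634]
tcp_rot: [[-0.305, 0.952, 0.002], [0.952, 0.305, -0.0], [-0.001, 0.002, -1.0]]
force: [0.5, 0.6, 5.6]
opening: 0.182
```

```bash
python3 -c "
from rig import bot
s=bot.read_state();print(s['position'],s['tcp_rot'],s['force'],s['moment'],s['opening'],s['joint_positions'])"; python3 cap.py 3 wrist
```

```text
[ 0.58126336 -0.00127123  0.16338855] [[-3.04671116e-01  9.52454451e-01  2.45568183e-03]
 [ 9.52457195e-01  3.04672394e-01 -1.55044607e-04]
 [-8.95851388e-04  2.29169422e-03 -9.99996973e-01]] [0.54024479 0.56287721 5.6418774 ] [-0.04636177 -0.00102226 -0.00569861] 0.182136911264059 [-1.11438256e+01  3.19326463e+01  9.24508672e+01  2.24270712e-02
  5.54767242e+01 -2.88949581e+01]
4.85 [-11.1454  31.9347  92.4471   0.0267  55.4776 -28.955 ] [ 0.5813 -0.0013  0.1634] [[-0.3056032875682534, 0.9521556977316096, 0.0024815125845583192], [0.9521585512149955, 0.30560445662514674, -9.715456600861037e-05], [-0.0008508675785981493, 0.002333102672560257, -0.9999969163233869]] [ 0.2994 -0.2094  4.9931] 0.17875174029796656
```

View pics/wrist3.png

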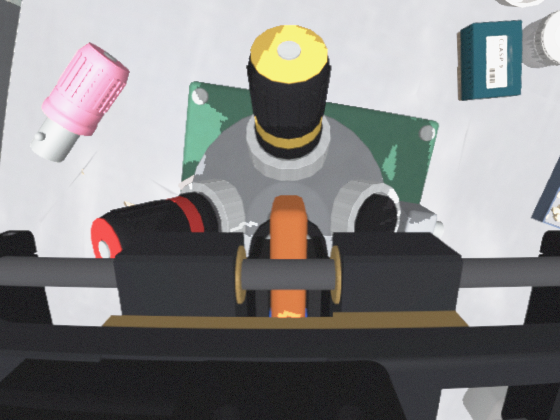

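```bash
python3 - <<'E'
from h import *
np.set_printoptions(precision=4,suppress=True)
p,d,i=load("wrist3")
hsv=cv2.cvtColor(p,cv2.COLOR_RGB2HSV);H,S,V=[hsv[...,k] for k in range(3)]
m=((H>60)&(H<90)&(S>70)&(V>40)).astype(np.uint8); m[200:]=0
# top edge pixels
us=np.r_[202:255,330:430]; vs=[np.nonzero(m[:,u])[0].min() for u in us]
P=onplane(i,np.c_[us,np.array(vs)-.5],.016)[:,:2]
vx,vy,x0,y0=cv2.fitLine(P.astype(np.float32),cv2.DIST_HUBER,0,.001,.001).ravel(); print("left edge yaw",np.degrees(np.arctan2(vy,vx)),x0,y0)
rs=range(100,175); P=onplane(i,np.c_[[np.nonzero(m[r,150:300])[0].min()+149.5 for r in rs],list(rs)],.016)[:,:2]
vx,vy,x0,y0=cv2.fitLine(P.astype(np.float32),cv2.DIST_HUBER,0,.001,.001).ravel(); print("near edge dir",np.degrees(np.arctan2(vy,vx))-90,x0,y0)
E
```

```text
Traceback (most recent call last):
ValueError: zero-size array to reduction operation minimum which has no identity
```

```bash
python3 - <<'E'
from h import *
np.set_printoptions(precision=4,suppress=True)
p,d,i=load("wrist3")
hsv=cv2.cvtColor(p,cv2.COLOR_RGB2HSV);H,S,V=[hsv[...,k] for k in range(3)]
m=((H>60)&(H<95)&(S>50)&(V>30)).astype(np.uint8); m[200:]=0; m[:, :170]=0; m[:,445:]=0;m=cv2.morphologyEx(m,cv2.MORPH_OPEN,np.ones((3,3)))
L=[(u,np.nonzero(m[:,u])[0].min()-.5) for u in np.r_[202:245,332:425] if m[:,u].any()]
P=onplane(i,L,.016)[:,:2]
vx,vy,x0,y0=cv2.fitLine(P.astype(np.float32),cv2.DIST_HUBER,0,.001,.001).ravel(); print(len(L),L[::12],"left edge yaw",np.degrees(np.arctan2(vy,vx)),x0,y0)
rs=[r for r in range(100,175) if m[r,:300].any()]; P=onplane(i,[(np.nonzero(m[r,:300])[0].min()-.5,r) for r in rs],.016)[:,:2]
vx,vy,x0,y0=cv2.fitLine(P.astype(np.float32),cv2.DIST_HUBER,0,.001,.001).ravel(); print(len(rs),"near edge dir",np.degrees(np.arctan2(vy,vx))-90,x0,y0)
E
```

```text
136 [(np.int64(202), np.float64(82.5)), (np.int64(214), np.float64(84.5)), (np.int64(226), np.float64(86.5)), (np.int64(238), np.float64(87.5)), (np.int64(337), np.float64(103.5)), (np.int64(349), np.float64(105.5)), (np.int64(361), np.float64(107.5)), (np.int64(373), np.float64(109.5)), (np.int64(385), np.float64(111.5)), (np.int64(397), np.float64(114.5)), (np.int64(409), np.float64(116.5)), (np.int64(421), np.float64(118.5))] left edge yaw 8.967196 0.6028452 0.096730284
75 near edge dir -170.67337 0.47479978 0.026859513
```

>>> jog_arm(
  rows=[
    {"dp":[0,0,0],"turn":[0,0,3],"grip":0.0},
    {"dp":[0,0,0],"turn":[0,0,6],"grip":0.0},
    {"dp":[0,0,0],"turn":[0,0,8.5],"grip":0.0},
    {"dp":[0,0,0],"turn":[0,0,8.5],"grip":0.0},
    {"dp":[0,0,0],"turn":[0,0,8.5],"grip":0.0},
  ],
)

```text
time_s: 5.35
position: [0.5815, -0.0016, 0.1634]
tcp_rot: [[-0.161, 0.987, 0.003], [0.987, 0.161, -0.0], [-0.001, 0.003, -1.0]]
force: [0.7, 0.9, 5.6]
opening: 0.182
```

```bash
python3 -c "
from rig import bot
import numpy as np
s=bot.read_state();print(s['position'],s['tcp_rot'],s['force'],s['moment'],s['opening'],np.degrees(np.arctan2(s['tcp_rot'][1,0],s['tcp_rot'][0,0]))-90)"
```

```text
[ 0.5814985  -0.00160762  0.16341691] [[-1.60937893e-01  9.86959926e-01  3.01660568e-03]
 [ 9.86964145e-01  1.60939798e-01 -3.98079261e-04]
 [-8.78380187e-04  2.91321561e-03 -9.99995371e-01]] [0.66237664 0.88604791 5.61761993] [-0.14823826 -0.0888304  -0.15129602] 0.18221040707773903 9.261342694187078
```

>>> jog_arm(
  rows=[
    {"dp":[0,0,0],"turn":[0,0,0.8],"grip":0.0},
    {"dp":[0,0,0],"turn":[0,0,0.8],"grip":0.0},
  ],
)

```text
time_s: 5.55
position: [0.5815, -0.0016, 0.1634]
tcp_rot: [[-0.148, 0.989, 0.003], [0.989, 0.148, -0.0], [-0.001, 0.003, -1.0]]
force: [0.5, 0.5, 5.0]
opening: 0.187
```

```bash
python3 -c "
from rig import bot
import numpy as np
s=bot.read_state();print(s['position'],s['force'],s['moment'],s['opening'],np.degrees(np.arctan2(s['tcp_rot'][1,0],s['tcp_rot'][0,0]))-90)"
```

```text
[ 0.58151052 -0.00158649  0.16341736] [0.52664646 0.53430238 4.96910142] [-0.17743288 -0.16856643  0.01447807] 0.186894222442284 8.485124654023352
```

>>> jog_arm(
  rows=[
    {"dp":[0,0,0],"turn":[0,0,0],"grip":0.3},
    {"dp":[0,0,0],"turn":[0,0,0],"grip":0.6},
    {"dp":[0,0,0],"turn":[0,0,0],"grip":0.6},
    {"dp":[0,0,-30],"turn":[0,0,0],"grip":0.6},
    {"dp":[0,0,-70],"turn":[0,0,0],"grip":0.6},
    {"dp":[0,0,-110],"turn":[0,0,0],"grip":0.6},
    {"dp":[0,0,-130],"turn":[0,0,0],"grip":0.6},
    {"dp":[0,0,-130],"turn":[0,0,0],"grip":0.6},
  ],
)

```text
time_s: 6.35
position: [0.5807, -0.0015, 0.2948]
tcp_rot: [[-0.147, 0.989, 0.003], [0.989, 0.147, -0.001], [-0.001, 0.003, -1.0]]
force: [-0.0, 0.5, -0.1]
opening: 0.599
```

```bash
python3 cap.py 4 wrist side scene;  python3 - <<'E'
from h import *
p,d,i=load("side4"); cv2.imwrite("pics/crop_s4.png",cv2.resize(p[140:290,200:400,::-1],(800,600),interpolation=cv2.INTER_CUBIC))
E
```

```text
6.5 [-11.1712  23.245   84.7778  -0.0065  72.2892 -19.6024] [ 0.5784 -0.0011  0.2903] [[-0.14665100287169514, 0.9891737644708304, -0.005361626556562234], [0.9891867922572667, 0.14665807434327569, 0.0009482898825423586], [0.0017243492990571924, -0.005164582512479252, -0.9999851767436189]] [-0.2641  0.0558 -0.5534] 0.5980262029332314
```

View pics/wrist4.png

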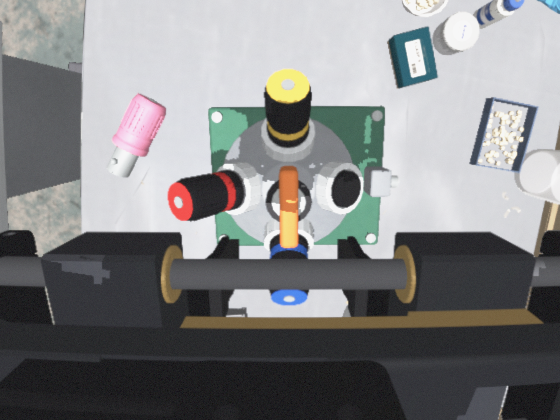

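View pics/crop_s4.png

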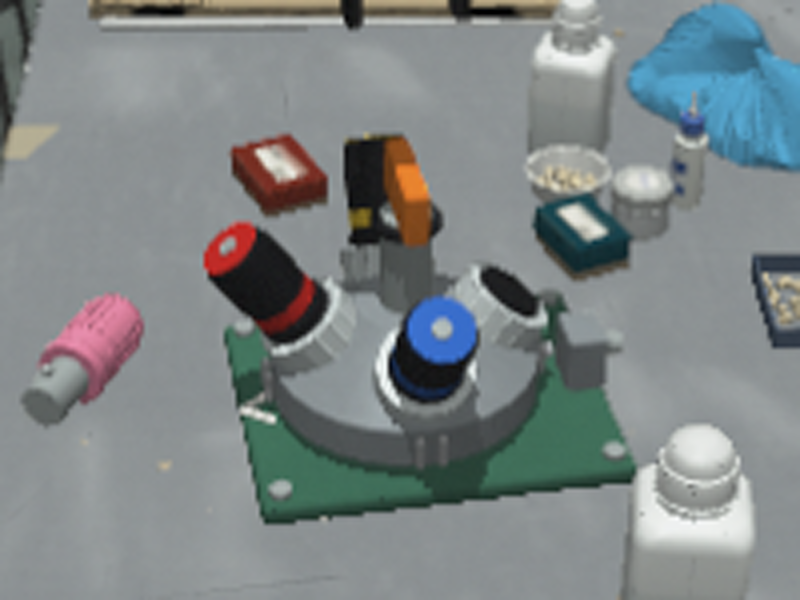

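```bash
python3 - <<'E'
from h import *
np.set_printoptions(precision=4,suppress=True)
p,d,i=load("wrist4"); cv2.imwrite("pics/crop_w4.png",cv2.resize(p[60:240,160:400,::-1],(800,600),interpolation=cv2.INTER_CUBIC))
z=.085+.0685*np.cos(np.radians(35))
hsv=cv2.cvtColor(p,cv2.COLOR_RGB2HSV);H,S,V=[hsv[...,k] for k in range(3)]
def cen(m):
    m=m.astype(np.uint8); n,l,st,c=cv2.connectedComponentsWithStats(m); k=1+np.argmax(st[1:,4]); q=(l==k)
    P=pts(i,d,q); 
    cnt=cv2.findContours(q.astype(np.uint8),0,2)[0]; e=cv2.fitEllipse(max(cnt,key=len)); return e,P.mean(0)
for nm,m in (("red",((H<5)|(H>174))&(S>140)&(V>120)),("yellow",(H>18)&(H<34)&(S>90)&(V>120))):
    m=m.copy(); m[:65]=0; m[225:]=0
    e,P=cen(m); print(nm,e,"ray",onplane(i,[e[0]],z),"depthmean",P)
E
```

```text
red ((180.2594451904297, 201.3487548828125), (22.40427589416504, 38.61106872558594), 163.94058227539062) ray [[ 0.4783 -0.0183  0.1411]] depthmean [ 0.4787 -0.0179  0.1419]
yellow ((287.5686340332031, 86.08968353271484), (33.393680572509766, 42.64030838012695), 88.24552917480469) ray [[0.5656 0.1008 0.1411]] depthmean [0.5657 0.1006 0.1423]
```

View pics/crop_w4.png

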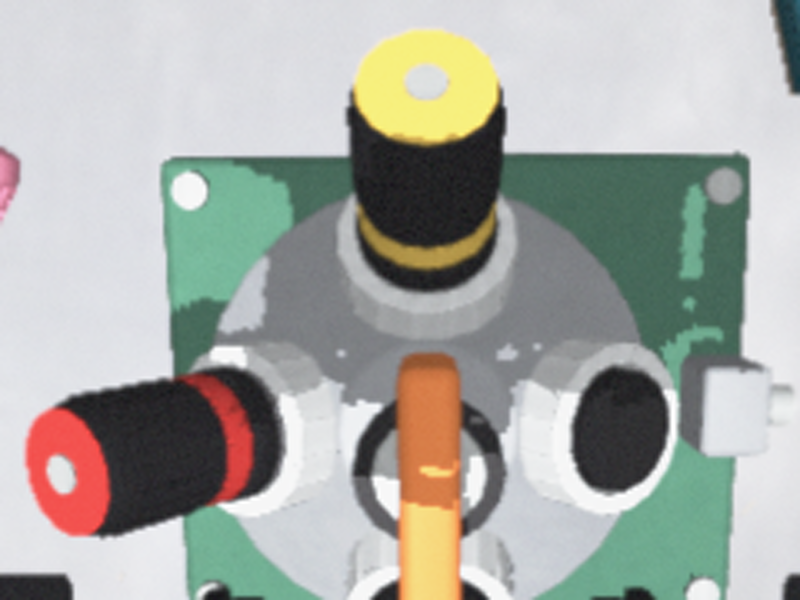

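>>> jog_arm(
  rows=[
    {"dp":[-2,-40,-10],"turn":[0,0,8],"grip":0.9},
    {"dp":[-2,-80,-10],"turn":[0,0,16],"grip":1.0},
    {"dp":[-2,-109,-10],"turn":[0,0,80],"grip":1.0},
    {"dp":[-2,-109,-10],"turn":[0,0,80],"grip":1.0},
    {"dp":[-2,-109,-10],"turn":[0,0,80],"grip":1.0},
    {"dp":[-2,-109,-10],"turn":[0,0,80],"grip":1.0},
    {"dp":[-2,-109,-10],"turn":[0,0,80],"grip":1.0},
    {"dp":[-2,-109,-10],"turn":[0,0,80],"grip":1.0},
    {"dp":[-2,-109,-10],"turn":[0,0,80],"grip":1.0},
    {"dp":[-2,-109,-10],"turn":[0,0,80],"grip":1.0},
  ],
)

```text
time_s: 7.5
position: [0.4711, -0.019, 0.3002]
tcp_rot: [[0.95, 0.312, -0.006], [0.312, -0.95, 0.002], [-0.005, -0.003, -1.0]]
force: [-0.2, -0.4, -0.2]
opening: 1.001
```

```bash
cat > st.py <<'E'
from rig import bot
import numpy as np, sys
from scipy.spatial.transform import Rotation as Ro
np.set_printoptions(precision=4,suppress=True)
s=bot.read_state();R=s['tcp_rot'];p=s['position']
print(s['time_s'],s['joint_positions'],p,R.tolist(),'F',s['force'],'M',s['moment'],s['opening'])
A=np.array([.5814,-.0015]);psi=np.radians(8.8)
f=np.array([-np.cos(psi),-np.sin(psi),0]);u=np.sin(np.radians(35))*f+np.array([0,0,np.cos(np.radians(35))])
mid=np.r_[A,0]+.08565*f+np.array([0,0,.1145])
def goal(P,Rg):
    print("dp mm",(R.T@(P-p)*1000).round(1),"turn",np.degrees(Ro.from_matrix(R.T@Rg).as_rotvec()).round(1))
def Rhead(a=0): # tilt, extra turn a deg about tool z
    z=-u; y=np.cross(z,[0,0,1.]);y/=np.linalg.norm(y); y=-y if y@np.array([.147,-.989,0])<0 else y
    R0=np.c_[np.cross(y,z),y,z]; return R0@Ro.from_euler('z',a,degrees=True).as_matrix()
if __name__=="__main__":
    print("mid",mid,"u",u)
    for e in sys.argv[1:]:
        print(e); exec(e)
E
python3 st.py "goal(mid+.052*u+np.array([0,0,.06]),Rhead())" "goal(mid-.006*u,Rhead())"
```

```text
7.5 [-15.9244  13.6143  98.1255  -0.0066  68.607   55.8922] [ 0.4711 -0.019   0.3002] [[0.9500343132051611, 0.3120906768723705, -0.005849200128516287], [0.31210428990120936, -0.9500465714937155, 0.0015569901407238092], [-0.0050710904211755175, -0.0033047545116104363, -0.9999816811519889]] F [-0.1997 -0.4406 -0.2356] M [0.0056 0.035  0.036 ] 1.000724247407574
mid [ 0.4968 -0.0146  0.1145] u [-0.5668 -0.0877  0.8192]
goal(mid+.052*u+np.array([0,0,.06]),Rhead())
dp mm [-3.2 -0.8 83.1] turn [-3.  35.2  9. ]
goal(mid-.006*u,Rhead())
dp mm [ 30.1   5.  190.4] turn [-3.  35.2  9. ]
```

>>> jog_arm(
  rows=[
    {"dp":[0,0,0],"turn":[-1,8,2],"grip":1.0},
    {"dp":[0,0,20],"turn":[-1.5,16,4],"grip":1.0},
    {"dp":[-1,0,40],"turn":[-2,24,6],"grip":1.0},
    {"dp":[-2,0,60],"turn":[-3,32,8],"grip":1.0},
    {"dp":[-3,-1,83],"turn":[-3,35.2,9],"grip":1.0},
    {"dp":[-3,-1,83],"turn":[-3,35.2,9],"grip":1.0},
  ],
)

```text
time_s: 8.1
position: [0.4732, -0.0106, 0.229]
tcp_rot: [[0.815, 0.189, 0.547], [0.147, -0.982, 0.119], [0.56, -0.017, -0.828]]
force: [-0.1, 0.0, -0.1]
opening: 1.0
```

```bash
python3 cap.py 5 wrist side; python3 st.py "goal(mid+.052*u+np.array([0,0,.06]),Rhead())" "goal(mid-.006*u,Rhead())"
```

```text
8.2 [-28.953   13.0981 127.2796  60.42    25.1284  -2.1415] [ 0.4718 -0.0099  0.2277] [[0.8186739052654134, 0.18774972632629583, 0.5426998038528096], [0.14445485577733524, -0.9819853413051216, 0.12180962237940464], [0.5557929753782663, -0.021326737356306757, -0.8310471339183529]] [0.0924 0.5394 0.233 ] 0.9988397959346275
8.2 [-28.953   13.0981 127.2796  60.42    25.1284  -2.1415] [ 0.4718 -0.0099  0.2277] [[0.8186739052654134, 0.18774972632629583, 0.5426998038528096], [0.14445485577733524, -0.9819853413051216, 0.12180962237940464], [0.5557929753782663, -0.021326737356306757, -0.8310471339183529]] F [0.0924 0.5394 0.233 ] M [-0.0378  0.371   0.0465] 0.9988397959346275
mid [ 0.4968 -0.0146  0.1145] u [-0.5668 -0.0877  0.8192]
goal(mid+.052*u+np.array([0,0,.06]),Rhead())
dp mm [-10.9   8.5   5.2] turn [-2.2  1.2  1. ]
goal(mid-.006*u,Rhead())
dp mm [-43.1  12.  113. ] turn [-2.2  1.2  1. ]
```

View pics/wrist5.png

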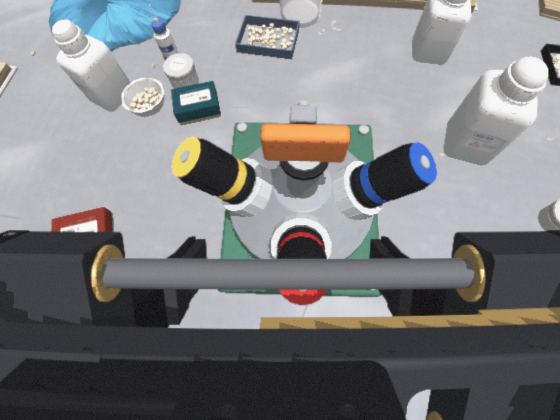

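View pics/side5.png

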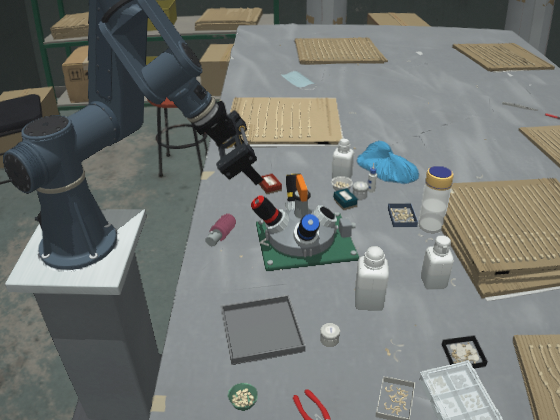

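```bash
cat > kin.py <<'E'
import numpy as np
from scipy.optimize import least_squares
from scipy.spatial.transform import Rotation as Ro
D=[([-81.505,30.279,82.155,-.001,67.689,-10.229],[.20053,-.59122,.23257]),
([-11.6471,23.0632,84.5806,-.0151,72.3996,-79.1278],[.5795,-.0062,.2933]),
([-11.0236,31.9503,92.4065,-.0405,55.5574,-78.7407],[.5812,-.0003,.1634]),
([-11.1712,23.245,84.7778,-.0065,72.2892,-19.6024],[.5784,-.0011,.2903]),
([-15.9244,13.6143,98.1255,-.0066,68.607,55.8922],[.4711,-.019,.3002]),
([-28.953,13.0981,127.2796,60.42,25.1284,-2.1415],[.4718,-.0099,.2277])]
def R(ax,a): return Ro.from_euler(ax,a,degrees=True).as_matrix()
def fk(q,k):
    l,h,c,L2,L3,a2,d=k
    p=np.array([0,0,0.]);M=R('z',q[0]); p=p+M@[c,l,h]
    M=M@R('y',q[1]); p=p+M@[a2,0,L2]
    M=M@R('y',q[2]); p=p+M@[0,0,L3]
    M=M@R('z',q[3])@R('y',q[4]); p=p+M@[0,0,d]
    return p,M@R('z',q[5])
k0=[.11,.3,0,.4,.4,0,.25]
f=lambda k:np.r_[np.concatenate([fk(q,k)[0]-p for q,p in D])*1000,(np.array(k)-k0)*1e-1]
S=least_squares(f,k0); k=S.x
LO=np.array([-176.69,-43.24,12.49,-82,0,-163.58]);HI=np.array([176.69,126.21,139.97,262,151.66,163.58])
M0=None
qx=D[4][0]; 
def ik(P,Rg,q0,free=False):
    off=np.eye(3)
    def g(q):
        p,M=fk(q,k); M=M@OFF
        return np.r_[(p-P)*1000, (Ro.from_matrix(M.T@Rg).as_rotvec()*500)]
    s=least_squares(g,np.clip(q0,LO+.01,HI-.01),bounds=(LO,HI)); return s.x,np.abs(s.fun).max()
Rm=np.array([[.8186739,.1877497,.5426998],[.14445486,-.98198534,.12180962],[.555793,-.0213267,-.831047]])
OFF=fk(D[5][0],k)[1].T@Rm
if __name__=="__main__":
    np.set_printoptions(precision=3,suppress=True)
    print(k,np.abs(f(k)).max(),OFF)
    from st import mid,u,Rhead
    for s in (.052,.02,-.006):
        for a in (0,-120):
            for q0 in (D[5][0],[-20,30,120,40,30,-100]): print(s,a,ik(mid+s*u,Rhead(a),q0))
E
python3 kin.py
```

```text
[ 0.115  0.098 -0.067  0.613  0.361  0.04   0.237] 26.219583503739255 [[-0. -1. -0.]
 [ 1. -0.  0.]
 [-0. -0.  1.]]
8.2 [-28.953   13.0981 127.2796  60.42    25.1284  -2.1415] [ 0.4718 -0.0099  0.2277] [[0.8186739052654134, 0.18774972632629583, 0.5426998038528096], [0.14445485577733524, -0.9819853413051216, 0.12180962237940464], [0.5557929753782663, -0.021326737356306757, -0.8310471339183529]] F [0.0924 0.5394 0.233 ] M [-0.0378  0.371   0.0465] 0.9988397959346275
0.052 0 (array([-26.816 ,  16.9545, 135.8511,  96.8929,  19.661 , -37.7197]), np.float64(4.6629367034256575e-12))
0.052 0 (array([-26.816 ,  16.9545, 135.8511,  96.8929,  19.661 , -37.7197]), np.float64(1.9378468402673552e-13))
0.052 -120 (array([ -26.8159,   16.9545,  135.8512,   96.8931,   19.6609, -157.7198]), np.float64(4.718447854656915e-13))
0.052 -120 (array([ -26.8159,   16.9545,  135.8512,   96.8931,   19.6609, -157.7198]), np.float64(2.220446049250313e-13))
0.02 0 (array([-24.9715,  20.9331, 135.4827, 108.9101,  19.6962, -48.7079]), np.float64(4.2011087227460186e-13))
0.02 0 (array([-24.9715,  20.9331, 135.4827, 108.9101,  19.6962, -48.7079]), np.float64(9.992007221626409e-13))
0.02 -120 (array([ -24.937 ,   20.5387,  134.5726,  104.0466,   19.1827, -163.58  ]), np.float64(4.168679681234272))
0.02 -120 (array([ -24.937 ,   20.5387,  134.5726,  104.0466,   19.1827, -163.58  ]), np.float64(4.16867986629052))
-0.006 0 (array([-23.6058,  24.1046, 134.9263, 117.3566,  20.2485, -56.3484]), np.float64(2.220446049250313e-13))
-0.006 0 (array([-23.6058,  24.1046, 134.9263, 117.3566,  20.2485, -56.3484]), np.float64(2.8904080418085804e-13))
-0.006 -120 (array([ -23.5379,   23.1235,  132.6106,  105.2212,   18.6048, -163.58  ]), np.float64(10.350128331104061))
-0.006 -120 (array([ -23.5379,   23.1235,  132.6106,  105.2212,   18.6048, -163.58  ]), np.float64(10.350129269214566))
```

```bash
cat > fit.py <<'E'
from kin import *
np.set_printoptions(precision=4,suppress=True)
names="l h c L2 a2 L3 a3 b3 e5 f5 d w4".split()
def fk2(q,k):
    l,h,c,L2,a2,L3,a3,b3,e5,f5,d,w4=k
    M=R('z',q[0]); p=M@[c,l,h]
    M=M@R('y',q[1]); p=p+M@[a2,0,L2]
    M=M@R('y',q[2]); p=p+M@[a3,b3,L3]
    M=M@R('z',q[3]); p=p+M@[w4,0,0]
    M=M@R('y',q[4]); p=p+M@[e5,f5,d]
    return p,M@R('z',q[5])
k0=np.array([.11,.3,0,.4,0,.4,0,0,0,0,.25,0])
def fit(mask,lam=.01):
    mask=np.array(mask,bool)
    def full(x): k=k0.copy(); k[mask]=x; return k
    f=lambda x:np.r_[np.concatenate([fk2(q,full(x))[0]-p for q,p in D])*1000,(x-k0[mask])*lam]
    s=least_squares(f,k0[mask]); k=full(s.x); r=np.concatenate([fk2(q,k)[0]-p for q,p in D])*1000
    return k,r.reshape(-1,3)
if __name__=="__main__":
  for nm in (["l","h","L2","L3","d"],["l","h","L2","L3","d","a3"],["l","h","L2","L3","d","b3"],["l","h","L2","L3","d","w4"],["l","h","L2","L3","d","e5"],["l","h","c","L2","L3","d","f5"],["l","h","c","L2","L3","d","a2","b3"],["l","h","c","L2","L3","d","a3","e5"],["l","h","c","L2","L3","d","b3","a3"],["l","h","c","L2","L3","d","b3","w4","a3"]):
    kk,r=fit([n in nm for n in names]); print(nm,np.abs(r).max().round(1),dict(zip(nm,kk[[n in nm for n in names]].round(3))) )
    print(r[-1])
E
python3 fit.py | grep -v "^8.2"
```

```text
['l', 'h', 'L2', 'L3', 'd'] 30.6 {'l': np.float64(0.115), 'h': np.float64(0.075), 'L2': np.float64(0.597), 'L3': np.float64(0.335), 'd': np.float64(0.226)}
[ 11.9304 -30.5941 -17.3343]
['l', 'h', 'L2', 'L3', 'd', 'a3'] 0.0 {'l': np.float64(0.111), 'h': np.float64(0.274), 'L2': np.float64(0.588), 'L3': np.float64(0.392), 'd': np.float64(0.114), 'a3': np.float64(0.294)}
[-0.0021  0.0159 -0.0056]
['l', 'h', 'L2', 'L3', 'd', 'b3'] 30.6 {'l': np.float64(0.247), 'h': np.float64(0.075), 'L2': np.float64(0.597), 'L3': np.float64(0.335), 'd': np.float64(-0.131), 'b3': np.float64(0.226)}
[ 11.9304 -30.5941 -17.3343]
['l', 'h', 'L2', 'L3', 'd', 'w4'] 9.1 {'l': np.float64(0.11), 'h': np.float64(0.1), 'L2': np.float64(0.581), 'L3': np.float64(0.373), 'd': np.float64(0.166), 'w4': np.float64(0.064)}
[ 0.5269  7.2114 -7.1257]
['l', 'h', 'L2', 'L3', 'd', 'e5'] 23.5 {'l': np.float64(0.113), 'h': np.float64(0.042), 'L2': np.float64(0.621), 'L3': np.float64(0.352), 'd': np.float64(0.025), 'e5': np.float64(0.207)}
[ 10.8938 -17.6881 -23.4124]
['l', 'h', 'c', 'L2', 'L3', 'd', 'f5'] 25.8 {'l': np.float64(
[... 598 characters left out ...]
(0.588), 'L3': np.float64(0.392), 'd': np.float64(0.114), 'a3': np.float64(-0.0), 'e5': np.float64(0.295)}
[-0.0015  0.0021  0.0027]
['l', 'h', 'c', 'L2', 'L3', 'd', 'b3', 'a3'] 0.0 {'l': np.float64(0.11), 'h': np.float64(0.274), 'c': np.float64(0.0), 'L2': np.float64(0.588), 'L3': np.float64(0.392), 'd': np.float64(0.114), 'b3': np.float64(0.001), 'a3': np.float64(0.294)}
[-0.0021  0.0146 -0.0043]
['l', 'h', 'c', 'L2', 'L3', 'd', 'b3', 'w4', 'a3'] 0.0 {'l': np.float64(0.111), 'h': np.float64(0.275), 'c': np.float64(-0.0), 'L2': np.float64(0.588), 'L3': np.float64(0.392), 'd': np.float64(0.114), 'b3': np.float64(0.0), 'w4': np.float64(0.295), 'a3': np.float64(-0.0)}
[-0.0001  0.0006 -0.0008]
```

```bash
cat > ik.py <<'E'
from fit import *
from kin import LO,HI,OFF
KK,_=fit([n in ["l","h","L2","L3","d","a3"] for n in names])
def ik(P,Rg,q0):
    def g(q):
        p,M=fk2(q,KK); return np.r_[(p-P)*1000, Ro.from_matrix((M@OFF).T@Rg).as_rotvec()*500]
    s=least_squares(g,np.clip(q0,LO+.01,HI-.01),bounds=(LO,HI)); return s.x,np.abs(s.fun).max()
E
cat > t1.py <<'E'
from ik import *
from st import mid,u,Rhead
for h,s in ((.06,.052),(0,.09),(0,.052),(0,.02),(0,-.006)):
  for a in (0,-60,-120,60):
    best=[ik(mid+s*u+np.array([0,0,h]),Rhead(a),q0) for q0 in ([-29,13,127,60,25,-2+a],[-20,30,120,-40,30,100+a],[-20,30,120,120,30,-100],[-20,30,120,200,30,100],[0,20,90,0,60,0])]
    for b in sorted(set((tuple(b[0].round(1)),b[1].round(1)) for b in best)): 
        if b[1]<.5: print(h,s,a,np.array(b[0]))
E
python3 t1.py | grep -v "^8.2"
```

```text
0.06 0.052 0 [-30.   14.6 129.9  72.6  22.1 -14.6]
0.06 0.052 -60 [-30.   14.6 129.9  72.6  22.1 -74.6]
0.06 0.052 -120 [ -30.    14.6  129.9   72.6   22.1 -134.6]
0.06 0.052 60 [-30.   14.6 129.9  72.6  22.1  45.4]
0 0.09 0 [-32.9  18.7 134.9  93.   22.5 -39.4]
0 0.09 -60 [-32.9  18.7 134.9  93.   22.5 -99.4]
0 0.09 -120 [ -32.9   18.7  134.9   93.    22.5 -159.4]
0 0.09 60 [-32.9  18.7 134.9  93.   22.5  20.6]
0 0.052 0 [-30.   25.4 134.1 110.2  22.5 -55.1]
0 0.052 -60 [ -30.    25.4  134.1  110.2   22.5 -115.1]
0 0.052 60 [-30.   25.4 134.1 110.2  22.5   4.9]
0 0.02 0 [-27.8  30.6 132.9 121.5  23.6 -65. ]
0 0.02 -60 [ -27.8   30.6  132.9  121.5   23.6 -125. ]
0 0.02 60 [-27.8  30.6 132.9 121.5  23.6  -5. ]
0 -0.006 0 [-26.1  34.6 131.5 128.3  24.8 -70.8]
0 -0.006 -60 [ -26.1   34.6  131.5  128.3   24.8 -130.8]
0 -0.006 60 [-26.1  34.6 131.5 128.3  24.8 -10.8]
```

```bash
python3 st.py "goal(mid+.065*u+np.array([0,0,.04]),Rhead(0))" "goal(mid+.065*u+np.array([0,0,.04]),Rhead(35))"  "goal(mid+.065*u+np.array([0,0,.04]),Rhead(70))"
```

```text
8.2 [-28.953   13.0981 127.2796  60.42    25.1284  -2.1415] [ 0.4718 -0.0099  0.2277] [[0.8186739052654134, 0.18774972632629583, 0.5426998038528096], [0.14445485577733524, -0.9819853413051216, 0.12180962237940464], [0.5557929753782663, -0.021326737356306757, -0.8310471339183529]] F [0.0924 0.5394 0.233 ] M [-0.0378  0.371   0.0465] 0.9988397959346275
mid [ 0.4968 -0.0146  0.1145] u [-0.5668 -0.0877  0.8192]
goal(mid+.065*u+np.array([0,0,.04]),Rhead(0))
dp mm [-22.3   8.4   8.9] turn [-2.2  1.2  1. ]
goal(mid+.065*u+np.array([0,0,.04]),Rhead(35))
dp mm [-22.3   8.4   8.9] turn [-1.7  1.9 36. ]
goal(mid+.065*u+np.array([0,0,.04]),Rhead(70))
dp mm [-22.3   8.4   8.9] turn [-1.1  2.4 71. ]
```

>>> jog_arm(
  rows=[
    {"dp":[-10,5,5],"turn":[-1,1,8],"grip":0.75},
    {"dp":[-22,8,9],"turn":[-1,2,16],"grip":0.75},
    {"dp":[-22,8,9],"turn":[-1.5,2,24],"grip":0.75},
    {"dp":[-22,8,9],"turn":[-1.5,2,32],"grip":0.75},
    {"dp":[-22,8,9],"turn":[-1.5,2,40],"grip":0.75},
    {"dp":[-22,8,9],"turn":[-1.3,2.2,48],"grip":0.75},
    {"dp":[-22,8,9],"turn":[-1.2,2.3,56],"grip":0.75},
    {"dp":[-22,8,9],"turn":[-1.1,2.4,64],"grip":0.75},
    {"dp":[-22,8,9],"turn":[-1.1,2.4,71],"grip":0.75},
    {"dp":[-22,8,9],"turn":[-1.1,2.4,71],"grip":0.75},
  ],
)

```text
time_s: 9.2
position: [0.4642, -0.0209, 0.2113]
tcp_rot: [[0.422, -0.702, 0.573], [-0.883, -0.461, 0.086], [0.204, -0.543, -0.815]]
force: [-0.4, 0.6, -0.2]
opening: 0.752
```

```bash
python3 st.py "goal(mid+.065*u+np.array([0,0,.04]),Rhead(70))" "goal(mid+.065*u,Rhead(70))" "goal(mid-.006*u,Rhead(70))"
```

```text
9.2 [-30.695   15.4614 131.0719  78.4718  21.9796  48.2001] [ 0.4642 -0.0209  0.2113] [[0.4221217427094884, -0.7022621293810646, 0.5732723052521177], [-0.8833858051610515, -0.4606580234156154, 0.08616092329344735], [0.2035749335548589, -0.5427910160457626, -0.8148221642347142]] F [-0.3642  0.5639 -0.2492] M [ 0.0482  0.305  -0.0082] 0.7523164872533068
mid [ 0.4968 -0.0146  0.1145] u [-0.5668 -0.0877  0.8192]
goal(mid+.065*u+np.array([0,0,.04]),Rhead(70))
dp mm [-3.   4.7  0.5] turn [-0.4 -0.3  0.4]
goal(mid+.065*u,Rhead(70))
dp mm [-11.2  26.4  33.1] turn [-0.4 -0.3  0.4]
goal(mid-.006*u,Rhead(70))
dp mm [-11.5  26.8 104.1] turn [-0.4 -0.3  0.4]
```

Next I move to 65 mm back along the head's axis and check before going in.

>>> jog_arm(
  rows=[
    {"dp":[-5,10,10],"turn":[-0.4,-0.3,0.4],"grip":0.75},
    {"dp":[-9,20,24],"turn":[-0.4,-0.3,0.4],"grip":0.75},
    {"dp":[-11.2,26.4,33],"turn":[-0.4,-0.3,0.4],"grip":0.75},
    {"dp":[-11.2,26.4,33],"turn":[-0.4,-0.3,0.4],"grip":0.75},
    {"dp":[-11.2,26.4,33],"turn":[-0.4,-0.3,0.4],"grip":0.75},
  ],
)

```text
time_s: 9.7
position: [0.4599, -0.0205, 0.1678]
tcp_rot: [[0.42, -0.709, 0.567], [-0.886, -0.456, 0.087], [0.196, -0.539, -0.819]]
force: [1.1, 0.0, 0.3]
opening: 0.748
```

```bash
python3 cap.py 6 wrist side scene; python3 st.py "goal(mid+.065*u,Rhead(70))" "goal(mid-.006*u,Rhead(70))"; python3 - <<'E'
from h import *
p,d,i=load("side6"); cv2.imwrite("pics/crop_s6.png",cv2.resize(p[140:290,180:380,::-1],(800,600),interpolation=cv2.INTER_CUBIC))
E
```

```text
9.85 [-30.9397  23.0736 134.4336 104.7482  22.2323  19.917 ] [ 0.4601 -0.0208  0.1686] [[0.4193561606369951, -0.7080269881350347, 0.5681885203066234], [-0.8859581207917123, -0.45571965123199376, 0.08601050914979773], [0.19803691256686493, -0.539460270597772, -0.8183911031454107]] [ 0.3397 -0.1485 -1.0722] 0.749345951382111
9.85 [-30.9397  23.0736 134.4336 104.7482  22.2323  19.917 ] [ 0.4601 -0.0208  0.1686] [[0.4193561606369951, -0.7080269881350347, 0.5681885203066234], [-0.8859581207917123, -0.45571965123199376, 0.08601050914979773], [0.19803691256686493, -0.539460270597772, -0.8183911031454107]] F [ 0.3397 -0.1485 -1.0722] M [0.0501 0.3306 0.0296] 0.749345951382111
mid [ 0.4968 -0.0146  0.1145] u [-0.5668 -0.0877  0.8192]
goal(mid+.065*u,Rhead(70))
dp mm [-0.7  0.4  0.6] turn [-0.  -0.1  0. ]
goal(mid-.006*u,Rhead(70))
dp mm [-0.9  0.5 71.6] turn [-0.  -0.1  0. ]
```

View pics/wrist6.png

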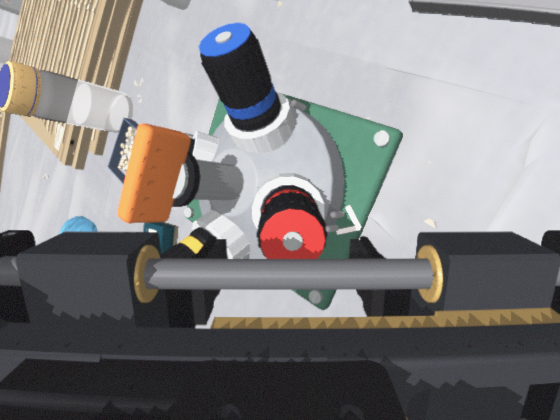

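View pics/crop_s6.png

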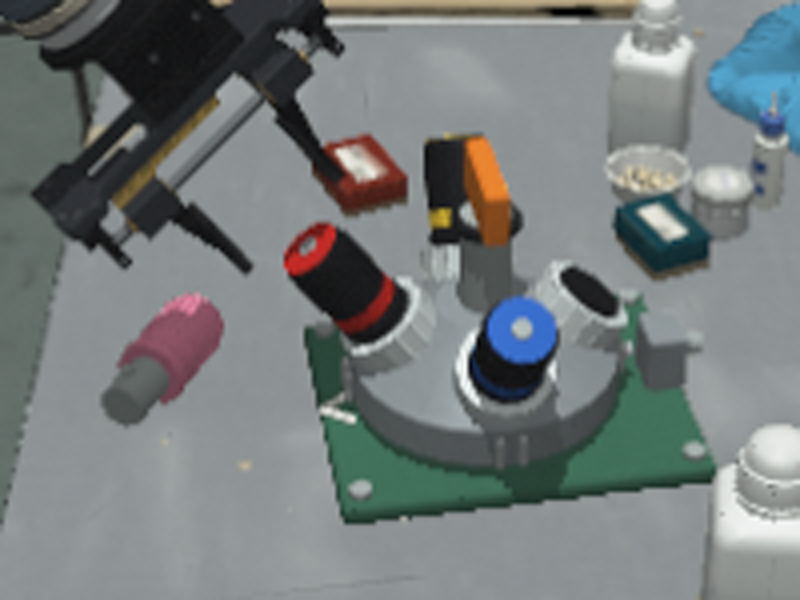

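```bash
python3 - <<'E' | grep -v "^9.85"
from h import *
from st import mid,u
np.set_printoptions(precision=4,suppress=True)
p,d,i=load("wrist6")
R=np.array([[0.4193561606369951,-0.7080269881350347,0.5681885203066234],[-0.8859581207917123,-0.45571965123199376,0.08601050914979773],[0.19803691256686493,-0.539460270597772,-0.8183911031454107]]);tcp=np.array([.4601,-.0208,.1686])
hsv=cv2.cvtColor(p,cv2.COLOR_RGB2HSV);H,S,V=[hsv[...,k] for k in range(3)]
m=(((H<5)|(H>174))&(S>120)&(V>130)).astype(np.uint8); m[:204]=0; m[262:]=0; m[:,:240]=0;m[:,340:]=0
gray=cv2.cvtColor(p,cv2.COLOR_RGB2GRAY)
for px in ((292,241),):
    r=rays(i,[px])[0];o=i['position'];top=mid+.032*u
    t=((top-o)@u)/(r@u);X=o+t*r; print(X,"exp",top,"tool offs mm",R.T@(X-tcp)*1000,"world off",(X-top)*1000)
cv2.imwrite("pics/cw6.png",cv2.resize(p[170:270,220:360,::-1],(700,500),interpolation=cv2.INTER_CUBIC))
E
```

```text
[ 0.4769 -0.0186  0.1394] exp [ 0.4786 -0.0174  0.1407] tool offs mm [-0.7515  2.8731 33.6354] world off [-1.758  -1.1393 -1.3385]
```

View pics/cw6.png

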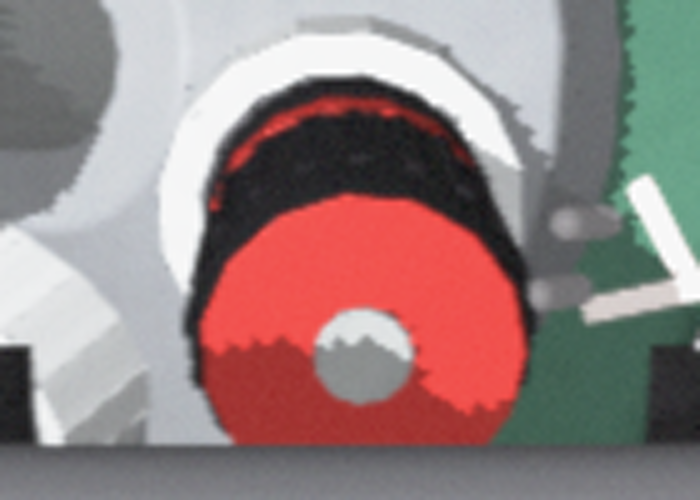

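>>> jog_arm(
  rows=[
    {"dp":[-0.8,1.6,10],"turn":[0,0,0],"grip":0.75},
    {"dp":[-0.8,1.6,22],"turn":[0,0,0],"grip":0.75},
    {"dp":[-0.8,1.6,36],"turn":[0,0,0],"grip":0.75},
    {"dp":[-0.8,1.6,50],"turn":[0,0,0],"grip":0.75},
    {"dp":[-0.8,1.6,62],"turn":[0,0,0],"grip":0.75},
    {"dp":[-0.8,1.6,71],"turn":[0,0,0],"grip":0.75},
    {"dp":[-0.8,1.6,71],"turn":[0,0,0],"grip":0.75},
    {"dp":[-0.8,1.6,71],"turn":[0,0,0],"grip":0.75},
  ],
)

```text
time_s: 10.65
position: [0.4986, -0.0146, 0.1093]
tcp_rot: [[0.419, -0.709, 0.568], [-0.886, -0.455, 0.086], [0.197, -0.539, -0.819]]
force: [-0.7, -0.2, -0.2]
opening: 0.751
```

```bash
python3 cap.py 7 wrist side; python3 st.py "goal(mid-.006*u,Rhead(70))"; python3 - <<'E'
from h import *
p,d,i=load("side7"); cv2.imwrite("pics/crop_s7.png",cv2.resize(p[140:290,180:380,::-1],(800,600),interpolation=cv2.INTER_CUBIC))
E
```

```text
10.75 [-26.3121  34.6309 131.8666 129.055   25.0403  -1.687 ] [ 0.4984 -0.0147  0.1094] [[0.4186106740318252, -0.7088146615315803, 0.5677560032130813], [-0.8864804760343098, -0.45472134275973464, 0.08591196685425899], [0.19727511043363857, -0.5392682783519307, -0.8187015663639227]] [-0.4413  0.2569  0.1663] 0.7473798589393162
10.75 [-26.3121  34.6309 131.8666 129.055   25.0403  -1.687 ] [ 0.4984 -0.0147  0.1094] [[0.4186106740318252, -0.7088146615315803, 0.5677560032130813], [-0.8864804760343098, -0.45472134275973464, 0.08591196685425899], [0.19727511043363857, -0.5392682783519307, -0.8187015663639227]] F [-0.4413  0.2569  0.1663] M [0.0616 0.2898 0.0214] 0.7473798589393162
mid [ 0.4968 -0.0146  0.1145] u [-0.5668 -0.0877  0.8192]
goal(mid-.006*u,Rhead(70))
dp mm [ 0.2 -1.6  0.9] turn [-0.  -0.1 -0.1]
```

View pics/crop_s7.png

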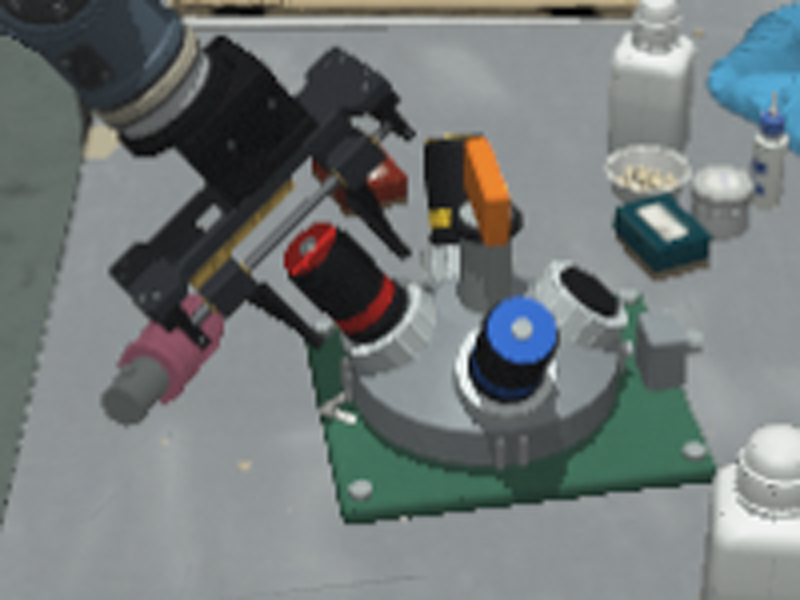

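View pics/wrist7.png

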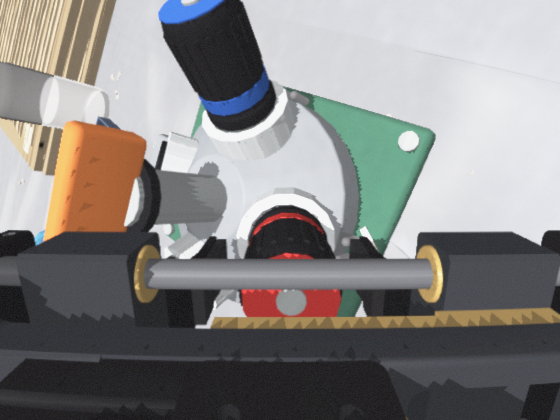

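The fingers straddle the red head, seen at (290,290) in the wrist view. Closing on it.

>>> jog_arm(
  rows=[
    {"dp":[0,0,0],"turn":[0,0,0],"grip":0.6},
    {"dp":[0,0,0],"turn":[0,0,0],"grip":0.45},
    {"dp":[0,0,0],"turn":[0,0,0],"grip":0.3},
    {"dp":[0,0,0],"turn":[0,0,0],"grip":0.0},
    {"dp":[0,0,0],"turn":[0,0,0],"grip":0.0},
  ],
)

```text
time_s: 11.25
position: [0.4987, -0.0147, 0.109]
tcp_rot: [[0.418, -0.709, 0.568], [-0.887, -0.454, 0.086], [0.197, -0.539, -0.819]]
force: [0.2, -0.6, 1.6]
opening: 0.483
```

```bash
python3 st.py "print('F tool',R.T@s['force'],'M tool',R.T@s['moment'])" | grep -v goal
```

```text
11.25 [-26.3054  34.7079 131.8434 129.1214  25.0698  -1.7321] [ 0.4987 -0.0147  0.109 ] [[0.4184080879896718, -0.7090413834828836, 0.5676222233259597], [-0.8866761029326707, -0.4543042909369225, 0.08609935960523736], [0.19682520263665176, -0.5393217293462026, -0.8187746404610138]] F [ 0.2224 -0.5916  1.6195] M [ 0.0926  0.1957 -0.0384] 0.48292309019367374
mid [ 0.4968 -0.0146  0.1145] u [-0.5668 -0.0877  0.8192]
print('F tool',R.T@s['force'],'M tool',R.T@s['moment'])
F tool [ 0.9363 -0.7623 -1.2507] M tool [-0.1423 -0.1338  0.1009]
```

>>> jog_arm(
  rows=[
    {"dp":[0,0,-0.2],"turn":[0,0,-4],"grip":0.0},
    {"dp":[0,0,-0.45],"turn":[0,0,-10],"grip":0.0},
    {"dp":[0,0,-0.7],"turn":[0,0,-16],"grip":0.0},
    {"dp":[0,0,-1.0],"turn":[0,0,-22],"grip":0.0},
    {"dp":[0,0,-1.3],"turn":[0,0,-28],"grip":0.0},
    {"dp":[0,0,-1.6],"turn":[0,0,-35],"grip":0.0},
  ],
)

```text
time_s: 11.85
position: [0.498, -0.0151, 0.1104]
tcp_rot: [[0.75, -0.338, 0.568], [-0.462, -0.883, 0.086], [0.472, -0.327, -0.819]]
force: [-0.2, -1.9, 1.8]
opening: 0.483
```

```bash
python3 cap.py 8 wrist; python3 st.py "print('F tool',R.T@s['force'],'M tool',R.T@s['moment'])" | grep -v goal
```

```text
11.9 [-26.4112  34.4678 131.9161 128.7662  24.9898 -36.899 ] [ 0.4979 -0.015   0.1104] [[0.7518896176036103, -0.33493637007780197, 0.5678729003386256], [-0.45873693051697056, -0.88442517287042, 0.0857469659696243], [0.473521310523365, -0.3249765246786812, -0.8186377873565338]] [-0.5743 -0.8059  2.0516] 0.4841195901202879
11.9 [-26.4112  34.4678 131.9161 128.7662  24.9898 -36.899 ] [ 0.4979 -0.015   0.1104] [[0.7518896176036103, -0.33493637007780197, 0.5678729003386256], [-0.45873693051697056, -0.88442517287042, 0.0857469659696243], [0.473521310523365, -0.3249765246786812, -0.8186377873565338]] F [-0.5743 -0.8059  2.0516] M [-0.1663  0.1727 -0.1116] 0.4841195901202879
mid [ 0.4968 -0.0146  0.1145] u [-0.5668 -0.0877  0.8192]
print('F tool',R.T@s['force'],'M tool',R.T@s['moment'])
F tool [ 0.9093  0.2384 -2.0748] M tool [-0.2571 -0.0607  0.0117]
```

View pics/wrist8.png

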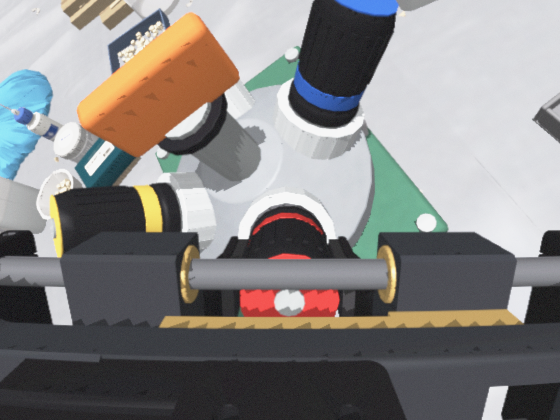

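>>> jog_arm(
  rows=[
    {"dp":[0,0,-0.4],"turn":[0,0,-8],"grip":0.0},
    {"dp":[0,0,-0.7],"turn":[0,0,-16],"grip":0.0},
    {"dp":[0,0,-1.1],"turn":[0,0,-24],"grip":0.0},
    {"dp":[0,0,-1.5],"turn":[0,0,-32],"grip":0.0},
    {"dp":[0,0,-1.8],"turn":[0,0,-40],"grip":0.0},
    {"dp":[0,0,-2.2],"turn":[0,0,-48],"grip":0.0},
    {"dp":[0,0,-2.5],"turn":[0,0,-56],"grip":0.0},
    {"dp":[0,0,-2.9],"turn":[0,0,-64],"grip":0.0},
    {"dp":[0,0,-3.3],"turn":[0,0,-72],"grip":0.0},
    {"dp":[0,0,-3.6],"turn":[0,0,-80],"grip":0.0},
  ],
)

```text
time_s: 12.9
position: [0.4966, -0.0152, 0.1139]
tcp_rot: [[0.462, 0.679, 0.57], [0.788, -0.609, 0.086], [0.406, 0.409, -0.817]]
force: [0.1, -0.8, 3.1]
opening: 0.485
```

```bash
python3 st.py "print('F tool',R.T@s['force'],'M tool',R.T@s['moment'])" "print(np.degrees(Ro.from_matrix(Rhead(70).T@R).as_rotvec()))"| grep -v goal
```

```text
12.9 [ -26.6182   33.9073  132.0871  127.9422   24.9381 -115.9213] [ 0.4966 -0.0152  0.1139] [[0.46247179381902015, 0.6790829168679178, 0.5700580952323876], [0.7882815656940252, -0.6092400301945067, 0.08624823937665439], [0.4058719171226238, 0.4094789098680869, -0.8170648745751153]] F [ 0.1076 -0.7997  3.0911] M [-0.0387 -0.2372 -0.0304] 0.4854940392824824
mid [ 0.4968 -0.0146  0.1145] u [-0.5668 -0.0877  0.8192]
print('F tool',R.T@s['force'],'M tool',R.T@s['moment'])
F tool [ 0.674   1.826  -2.5333] M tool [-0.2172  0.1058 -0.0177]
print(np.degrees(Ro.from_matrix(Rhead(70).T@R).as_rotvec()))
[  -0.0784    0.2706 -115.0925]
```

>>> jog_arm(
  rows=[
    {"dp":[0,0,-0.2],"turn":[0,0,-5],"grip":0.0},
    {"dp":[0,0,-0.4],"turn":[0,0,-9],"grip":0.0},
    {"dp":[0,0,-0.5],"turn":[0,0,-11.5],"grip":0.0},
    {"dp":[0,0,-0.5],"turn":[0,0,-11.5],"grip":0.0},
  ],
)

```text
time_s: 13.3
position: [0.4965, -0.0153, 0.1141]
tcp_rot: [[0.321, 0.756, 0.57], [0.892, -0.444, 0.086], [0.318, 0.48, -0.817]]
force: [2.1, 0.1, 2.0]
opening: 0.487
```

```bash
python3 st.py "print('F tool',R.T@s['force'],'M tool',R.T@s['moment'])" "print(np.degrees(Ro.from_matrix(Rhead(70).T@R).as_rotvec()))"| grep -v goal
```

```text
13.3 [ -26.6391   33.8686  132.078   127.8083   24.8927 -127.0317] [ 0.4965 -0.0153  0.1141] [[0.32145261435119066, 0.7563555428953421, 0.5697319628196026], [0.8918558033520123, -0.4440181309028061, 0.08626195834152776], [0.3182160315793687, 0.48038962536785806, -0.8172908693267089]] F [2.0755 0.0609 1.9706] M [-0.0799 -0.3567 -0.0277] 0.4871988224971448
mid [ 0.4968 -0.0146  0.1145] u [-0.5668 -0.0877  0.8192]
print('F tool',R.T@s['force'],'M tool',R.T@s['moment'])
F tool [ 1.3485  2.4894 -0.4228] M tool [-0.3526  0.0846 -0.0537]
print(np.degrees(Ro.from_matrix(Rhead(70).T@R).as_rotvec()))
[  -0.1073    0.2435 -126.3231]
```

>>> jog_arm(
  rows=[
    {"dp":[0,0,-1],"turn":[0,0,0],"grip":0.0},
    {"dp":[0,0,-2],"turn":[0,0,0],"grip":0.0},
    {"dp":[0,0,-3],"turn":[0,0,0],"grip":0.0},
  ],
)

```text
time_s: 13.6
position: [0.4947, -0.0157, 0.1163]
tcp_rot: [[0.321, 0.757, 0.569], [0.892, -0.443, 0.086], [0.317, 0.48, -0.818]]
force: [4.8, 0.9, -1.0]
opening: 0.485
```

```bash
python3 st.py "print('F tool',R.T@s['force'],'M tool',R.T@s['moment'])" | grep -v goal; python3 cap.py 9 wrist side;python3 - <<'E'
from h import *
p,d,i=load("side9"); cv2.imwrite("pics/crop_s9.png",cv2.resize(p[140:290,180:380,::-1],(800,600),interpolation=cv2.INTER_CUBIC))
E
```

```text
13.6 [ -26.8293   33.4362  132.225   127.0536   24.7104 -126.467 ] [ 0.4947 -0.0157  0.1163] [[0.32098032508432994, 0.757026747647888, 0.5691064349086369], [0.8923682042413246, -0.4430339949353736, 0.08602248189117041], [0.3172548170916738, 0.4802409631396142, -0.817751795078962]] F [ 4.7942  0.9239 -0.9984] M [-0.1123 -0.5935 -0.088 ] 0.4845985189656887
mid [ 0.4968 -0.0146  0.1145] u [-0.5668 -0.0877  0.8192]
print('F tool',R.T@s['force'],'M tool',R.T@s['moment'])
F tool [2.0466 2.7405 3.6244] M tool [-0.5936  0.1357 -0.043 ]
13.7 [ -26.8343   33.421   132.2449  127.0687   24.7119 -126.4944] [ 0.4946 -0.0157  0.1164] [[0.32092417700084674, 0.7570407389957456, 0.5691194884355166], [0.8924386069279066, -0.4429124331915337, 0.08591803878658134], [0.31711355297575444, 0.48033102754780516, -0.8177536906024718]] [ 5.5352 -0.151  -0.6974] 0.48303641266134667
```

View pics/wrist9.png

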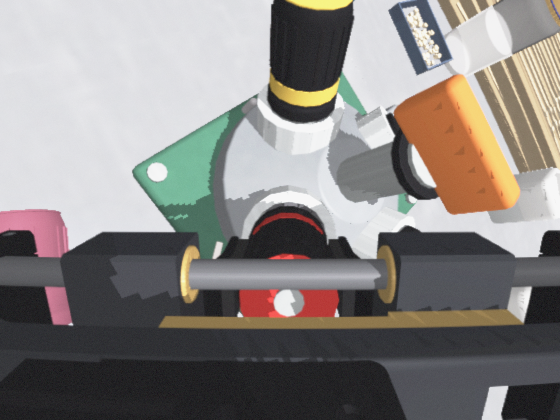

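View pics/crop_s9.png

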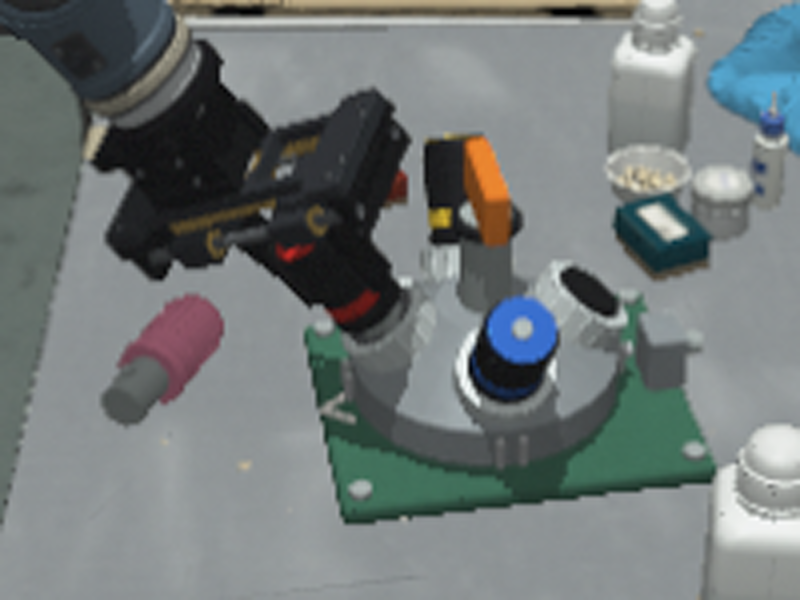

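>>> jog_arm(
  rows=[
    {"dp":[0,0,-2],"turn":[0,0,0],"grip":0.0},
    {"dp":[0,0,-4],"turn":[0,0,0],"grip":0.0},
    {"dp":[0,0,-6],"turn":[0,0,0],"grip":0.0},
    {"dp":[0,0,-8],"turn":[0,0,0],"grip":0.0},
  ],
)

```text
time_s: 14.1
position: [0.4901, -0.0165, 0.1229]
tcp_rot: [[0.321, 0.757, 0.569], [0.892, -0.443, 0.086], [0.317, 0.48, -0.818]]
force: [6.3, 0.0, -1.1]
opening: 0.487
```

```bash
python3 st.py "print('F tool',R.T@s['force'],'M tool',R.T@s['moment'])" | grep -v goal; python3 cap.py 10 wrist side;python3 - <<'E'
from h import *
p,d,i=load("side10"); cv2.imwrite("pics/crop_s10.png",cv2.resize(p[140:290,180:380,::-1],(800,600),interpolation=cv2.INTER_CUBIC))
E
```

```text
14.1 [ -27.3335   32.223   132.6397  124.9852   24.3323 -124.7419] [ 0.4901 -0.0165  0.1229] [[0.32091583928075357, 0.7571656573369716, 0.5689579874192829], [0.8924796651184398, -0.4428294715101175, 0.0859191859374103], [0.31700642177849797, 0.4802106064130002, -0.8178659438072059]] F [ 6.3155  0.025  -1.0963] M [-0.1089 -0.7025 -0.1757] 0.4872896015255728
mid [ 0.4968 -0.0146  0.1145] u [-0.5668 -0.0877  0.8192]
print('F tool',R.T@s['force'],'M tool',R.T@s['moment'])
F tool [1.7015 4.2444 4.492 ] M tool [-0.7176  0.1443  0.0214]
14.2 [ -27.3379   32.1953  132.6643  124.9967   24.3385 -124.7511] [ 0.4899 -0.0164  0.1231] [[0.32096341304173387, 0.7570271223960442, 0.5691154746142173], [0.8924486305753319, -0.4429082720086841, 0.08583533287927618], [0.31704562648429013, 0.4803563245581825, -0.817765169339058]] [4.3931 0.4702 2.4968] 0.4850498526638281
```

View pics/crop_s10.png

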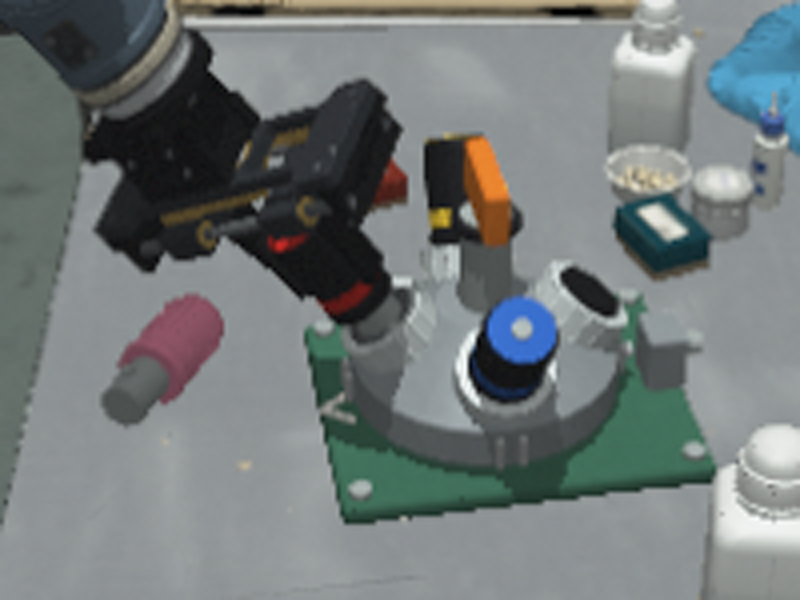

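View pics/wrist10.png

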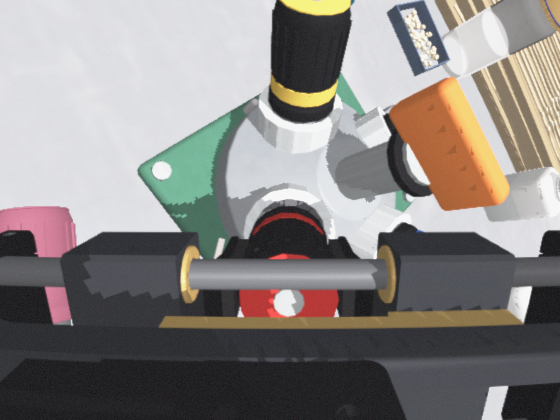

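The steel shank is showing between head and collar at crop (375,320), so the head is coming out. I relieve the small side force and keep pulling.

>>> jog_arm(
  rows=[
    {"dp":[0.3,0.8,-3],"turn":[0,0,0],"grip":0.0},
    {"dp":[0.3,0.8,-7],"turn":[0,0,0],"grip":0.0},
    {"dp":[0.3,0.8,-11],"turn":[0,0,0],"grip":0.0},
    {"dp":[0.3,0.8,-15],"turn":[0,0,0],"grip":0.0},
    {"dp":[0.3,0.8,-19],"turn":[0,0,0],"grip":0.0},
    {"dp":[0.3,0.8,-23],"turn":[0,0,0],"grip":0.0},
    {"dp":[0.3,0.8,-27],"turn":[0,0,0],"grip":0.0},
    {"dp":[0.3,0.8,-31],"turn":[0,0,0],"grip":0.0},
    {"dp":[0.3,0.8,-35],"turn":[0,0,0],"grip":0.0},
    {"dp":[0.3,0.8,-40],"turn":[0,0,0],"grip":0.0},
  ],
)

```text
time_s: 15.2
position: [0.4663, -0.0195, 0.1557]
tcp_rot: [[0.322, 0.759, 0.566], [0.893, -0.443, 0.086], [0.316, 0.478, -0.82]]
force: [0.3, -0.7, -1.4]
opening: 0.484
```

```bash
python3 st.py "print('F tool',R.T@s['force'],'M tool',R.T@s['moment'])" | grep -v goal; python3 cap.py 11 wrist side;python3 - <<'E'
from h import *
p,d,i=load("side11"); cv2.imwrite("pics/crop_s11.png",cv2.resize(p[140:290,180:380,::-1],(800,600),interpolation=cv2.INTER_CUBIC))
E
```

```text
15.2 [ -30.0102   25.6722  134.2622  111.1852   22.5546 -112.5486] [ 0.4663 -0.0195  0.1557] [[0.3217083712601626, 0.7590473652091831, 0.565995425096467], [0.8926159554240352, -0.44251979891812215, 0.08609868575014057], [0.3158171622688833, 0.4775178791777975, -0.8199001128686155]] F [ 0.317  -0.6555 -1.4269] M [-0.0917  0.4635 -0.0226] 0.4842863852147783
mid [ 0.4968 -0.0146  0.1145] u [-0.5668 -0.0877  0.8192]
print('F tool',R.T@s['force'],'M tool',R.T@s['moment'])
F tool [-0.9338 -0.1507  1.2929] M tool [ 0.3771 -0.2855  0.0065]
15.3 [ -30.0134   25.6319  134.2762  111.2543   22.5712 -112.6275] [ 0.4664 -0.0196  0.156 ] [[0.3213833746542076, 0.7586113049907333, 0.566764161213577], [0.8927782861090139, -0.44226558439091007, 0.08572097010427443], [0.31568917996682183, 0.478445441825526, -0.8194085066975155]] [-0.0024  0.7204 -2.184 ] 0.4809427344299104
```

View pics/crop_s11.png

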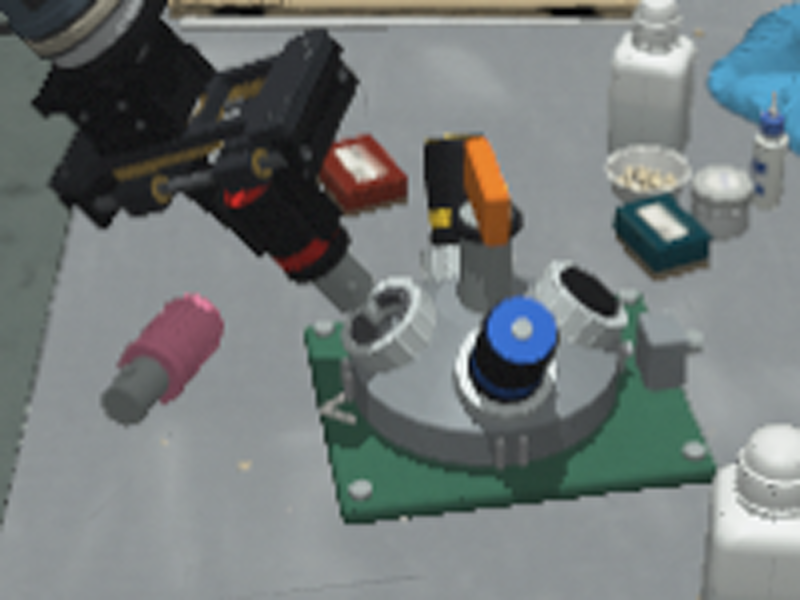

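View pics/wrist11.png

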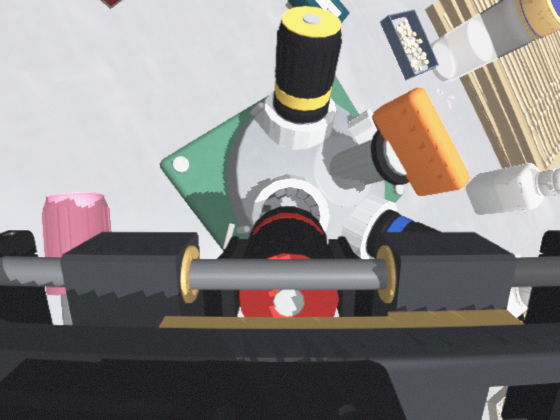

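```bash
cat > t2.py <<'E'
from ik import *
from h import *
from st import s,goal,Ro
q=s['joint_positions']; Rc=s['tcp_rot'];pc=s['position']
def down(yaw): 
    c,sn=np.cos(np.radians(yaw)),np.sin(np.radians(yaw)); return np.array([[c,sn,0],[sn,-c,0],[0,0,-1.]])
print("lift",ik(pc+[0,0,.1],Rc,q))
for yaw in (20,48,70,90,-130):
    print(yaw,[ik(np.array([.49,-.292,z]),down(yaw),q)for z in (.2,.071)], np.degrees(Ro.from_matrix(Rc.T@down(yaw)).as_rotvec()))
p,d,i=load("side11")
hsv=cv2.cvtColor(p,cv2.COLOR_RGB2HSV);H,S,V=[hsv[...,k] for k in range(3)]
for nm,(a,b,c,e) in dict(bottle=(300,305,360,384),pot=(322,330,322,338)).items(): # rows, cols
    m=np.zeros(H.shape,bool); m[a:b,c:e]=1; P=pts(i,d,m); print(nm,np.median(P,0))
print("bottle base px(371,306) on z=0",onplane(i,[(371,306)],0),"pot top centre",onplane(i,[(330,330)],.034))
c=np.array([(221.5,305),(291,297),(304,351),(230,362)])
print("tray corners top",onplane(i,c,.022)[:,:2],onplane(i,c,.022).mean(0))
cv2.imwrite("pics/tray11.png",cv2.resize(p[270:390,200:360,::-1],(800,600),interpolation=cv2.INTER_CUBIC))
E
python3 t2.py | grep -v "^15.3"
```

```text
lift (array([-30.0133,   8.5005, 126.7308,  54.0855,  26.2118, -50.8719]), np.float64(1.6653345369377348e-13))
20 [(array([-42.0131,  28.4073,  92.0563,   0.    ,  59.5365,  27.9868]), np.float64(1.6653345369377348e-13)), (array([-42.0131,  39.4153,  97.1889,   0.    ,  43.3959,  27.9868]), np.float64(1.1394457683626468e-13))] [ 20.0554 -29.7436  43.7419]
48 [(array([-42.0131,  28.4073,  92.0563,  -0.    ,  59.5365,  -0.0131]), np.float64(1.6653345369377348e-13)), (array([-42.0131,  39.4153,  97.1889,  -0.    ,  43.3959,  -0.0131]), np.float64(3.681904353167753e-13))] [ 26.0825 -23.4923  16.6444]
70 [(array([-42.013 ,  28.4073,  92.0563,  -0.0001,  59.5364, -22.0131]), np.float64(1.6653345369377348e-13)), (array([-42.013 ,  39.4153,  97.1889,  -0.0001,  43.3958, -22.0131]), np.float64(1.1102230246251565e-13))] [ 29.9846 -18.0231  -4.6666]
90 [(array([-42.013 ,  28.4073,  92.0563,  -0.0001,  59.5364, -42.0131]), np.float64(3.3306690738754696e-13)), (array([-42.013 ,  39.4153,  97.1889,  -0.0001,  43.3958, -42.0131]), np.float64(6.97272135663148e-12))] [ 32.8995 -12.635  -24.037 ]
-130 [(array([ -33.8913,   29.2681,   92.8096,   -8.1675,   57.1547, -163.58  ]), np.float64(57.68595178068448)), (array([ -35.4806,   40.2501,   98.4852,  -10.4184,   40.2554, -163.58  ]), np.float64(56.742777104790925))] [  32.8995   37.8343 -157.7465]
bottle [ 0.7242 -0.2439  0.0283]
pot [ 0.6287 -0.3143  0.0334]
bottle base px(371,306) on z=0 [[ 0.7278 -0.2282  0.    ]] pot top centre [[ 0.6281 -0.3262  0.034 ]]
tray corners top [[ 0.4023 -0.241 ]
 [ 0.552  -0.218 ]
 [ 0.5746 -0.3693]
 [ 0.4314 -0.3956]] [ 0.4901 -0.306   0.022 ]
```

View pics/tray11.png

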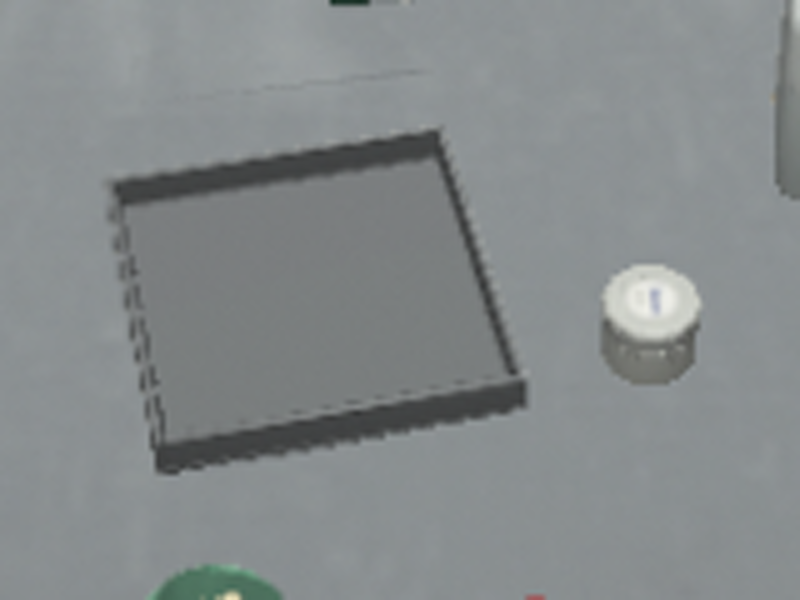

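>>> jog_arm(
  rows=[
    {"dp":[5,7,-13],"turn":[0,0,0],"grip":0.0},
    {"dp":[10,14,-25],"turn":[0,0,0],"grip":0.0},
    {"dp":[14,21,-37],"turn":[0,0,0],"grip":0.0},
    {"dp":[18,28,-48],"turn":[0,0,0],"grip":0.0},
    {"dp":[23,35,-60],"turn":[0,0,0],"grip":0.0},
    {"dp":[27,41,-71],"turn":[0,0,0],"grip":0.0},
    {"dp":[32,48,-82],"turn":[0,0,0],"grip":0.0},
    {"dp":[32,48,-82],"turn":[0,0,0],"grip":0.0},
  ],
)

```text
time_s: 16.1
position: [0.4677, -0.0194, 0.2574]
tcp_rot: [[0.319, 0.758, 0.569], [0.894, -0.441, 0.085], [0.316, 0.482, -0.818]]
force: [0.7, -1.0, -2.5]
opening: 0.488
```

```bash
python3 st.py "Rd=np.array([[.5,.866,0],[.866,-.5,0],[0,0,-1.]])" "goal(np.array([.48,-.16,.27]),Rd)" "goal(np.array([.489,-.298,.20]),Rd)"
```

```text
16.1 [-29.9086   8.4201 126.6011  54.1216  26.2129 -50.8623] [ 0.4677 -0.0194  0.2574] [[0.3191943783218003, 0.7575448594180102, 0.5694214035467107], [0.8936026990047689, -0.4406711530151949, 0.08534138053518409], [0.31557751057252464, 0.4815960141753723, -0.8176038857241585]] F [ 0.6719 -0.9771 -2.5087] M [-0.1079  0.4219 -0.0132] 0.4879702886000135
mid [ 0.4968 -0.0146  0.1145] u [-0.5668 -0.0877  0.8192]
Rd=np.array([[.5,.866,0],[.866,-.5,0],[0,0,-1.]])
goal(np.array([.48,-.16,.27]),Rd)
dp mm [-117.7   77.4  -15.3] turn [ 28.5 -20.6   5.1]
goal(np.array([.489,-.298,.20]),Rd)
dp mm [-260.3  111.3   35.3] turn [ 28.5 -20.6   5.1]
```

>>> jog_arm(
  rows=[
    {"dp":[-20,13,-3],"turn":[5,-3.5,1],"grip":0.0},
    {"dp":[-40,26,-5],"turn":[10,-7,2],"grip":0.0},
    {"dp":[-60,39,-8],"turn":[15,-11,3],"grip":0.0},
    {"dp":[-80,52,-10],"turn":[20,-14.5,4],"grip":0.0},
    {"dp":[-100,65,-13],"turn":[25,-18,4.5],"grip":0.0},
    {"dp":[-118,77,-15],"turn":[28.5,-20.6,5.1],"grip":0.0},
    {"dp":[-154,86,-2],"turn":[28.5,-20.6,5.1],"grip":0.0},
    {"dp":[-190,95,10],"turn":[28.5,-20.6,5.1],"grip":0.0},
    {"dp":[-226,104,22],"turn":[28.5,-20.6,5.1],"grip":0.0},
    {"dp":[-260,111,35],"turn":[28.5,-20.6,5.1],"grip":0.0},
  ],
)

```text
time_s: 17.1
position: [0.4876, -0.298, 0.1958]
tcp_rot: [[0.5, 0.866, -0.004], [0.866, -0.5, 0.006], [0.003, -0.006, -1.0]]
force: [-0.3, 0.3, -1.9]
opening: 0.487
```

```bash
python3 cap.py 12 wrist side; python3 st.py "Rd=np.array([[.5,.866,0],[.866,-.5,0],[0,0,-1.]])" "goal(np.array([.489,-.298,.20]),Rd)"
```

```text
17.2 [-42.8595  29.1346  91.8199   0.0234  59.5087 -12.6842] [ 0.4869 -0.3002  0.194 ] [[0.5028346193638705, 0.8643639289742683, -0.005687166021611824], [0.8643800465088294, -0.5028061154553908, 0.005757209224451227], [0.002116782129897019, -0.0078107969392392194, -0.9999672548061703]] [-0.4916 -0.2169 -1.3173] 0.4887056787665669
17.2 [-42.8595  29.1346  91.8199   0.0234  59.5087 -12.6842] [ 0.4869 -0.3002  0.194 ] [[0.5028346193638705, 0.8643639289742683, -0.005687166021611824], [0.8643800465088294, -0.5028061154553908, 0.005757209224451227], [0.002116782129897019, -0.0078107969392392194, -0.9999672548061703]] F [-0.4916 -0.2169 -1.3173] M [ 0.0315 -0.068   0.0248] 0.4887056787665669
mid [ 0.4968 -0.0146  0.1145] u [-0.5668 -0.0877  0.8192]
Rd=np.array([[.5,.866,0],[.866,-.5,0],[0,0,-1.]])
goal(np.array([.489,-.298,.20]),Rd)
dp mm [ 3.   0.7 -6. ] turn [-0.4 -0.1 -0.2]
```

View pics/wrist12.png

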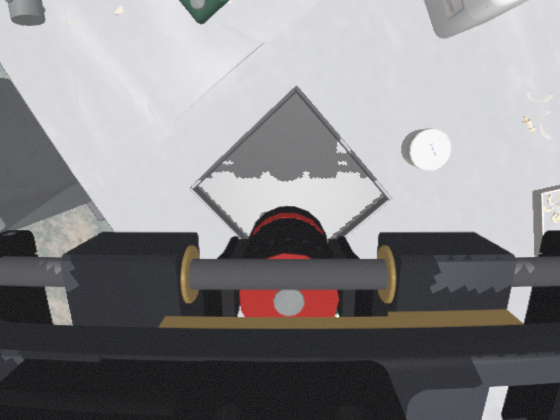

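View pics/side12.png

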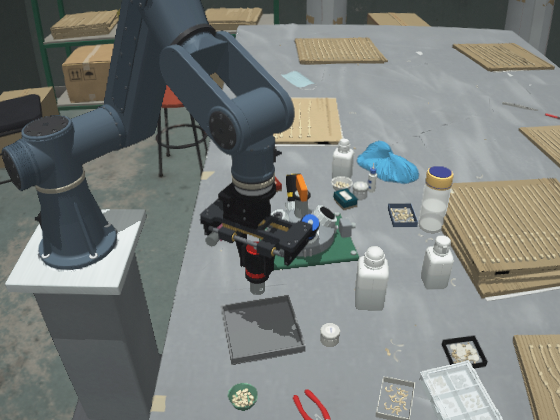

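```bash
python3 - <<'E'
from h import *
np.set_printoptions(precision=4,suppress=True)
p,d,i=load("wrist12")
c=onplane(i,[(296.5,88),(192,186),(389.5,197.5)],.022); print(c,np.linalg.norm(c[0]-c[1]),np.linalg.norm(c[0]-c[2]),"centre",(c[1]+c[2])/2)
cv2.imwrite("pics/c12.png",cv2.resize(p[80:220,180:400,::-1],(800,509),interpolation=cv2.INTER_CUBIC))
E
```

```text
[[ 0.5457 -0.2107  0.022 ]
 [ 0.4067 -0.2395  0.022 ]
 [ 0.5757 -0.3507  0.022 ]] 0.14199136771403886 0.1431814061556146 centre [ 0.4912 -0.2951  0.022 ]
```

View pics/c12.png

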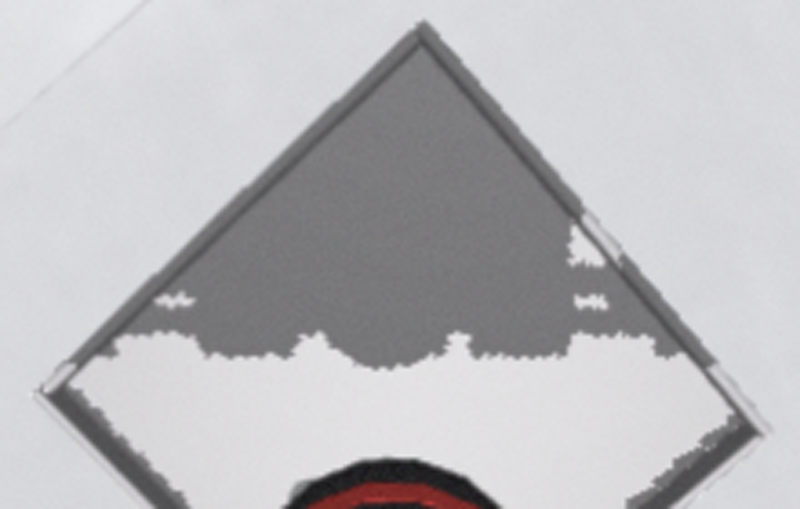

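>>> jog_arm(
  rows=[
    {"dp":[3,0.5,15],"turn":[-0.2,0,0],"grip":0.0},
    {"dp":[6,1,35],"turn":[-0.4,-0.2,0],"grip":0.0},
    {"dp":[6,1,55],"turn":[-0.4,-0.2,0],"grip":0.0},
    {"dp":[6,1,75],"turn":[-0.4,-0.2,0],"grip":0.0},
    {"dp":[6,1,92],"turn":[-0.4,-0.2,0],"grip":0.0},
    {"dp":[6,1,104],"turn":[-0.4,-0.2,0],"grip":0.0},
    {"dp":[6,1,110],"turn":[-0.4,-0.2,0],"grip":0.0},
    {"dp":[6,1,110],"turn":[-0.4,-0.2,0],"grip":0.0},
    {"dp":[6,1,110],"turn":[-0.4,-0.2,0],"grip":0.0},
  ],
)

```text
time_s: 18.1
position: [0.4917, -0.2927, 0.0886]
tcp_rot: [[0.5, 0.866, 0.002], [0.866, -0.5, -0.005], [-0.003, 0.004, -1.0]]
force: [-0.1, 0.4, -1.2]
opening: 0.482
```

```bash
python3 cap.py 13 side; python3 - <<'E'
from h import *
p,d,i=load("side13"); cv2.imwrite("pics/c13.png",cv2.resize(p[230:380,200:350,::-1],(750,750)[:2],interpolation=cv2.INTER_CUBIC)[:600])
E
```

```text
18.15 [-41.8904  37.7701  96.6438  -0.1843  45.266  -11.7251] [ 0.4918 -0.2929  0.0889] [[0.5005478376111017, 0.865704868070609, 0.0026350828638942994], [0.8657022621970382, -0.5005297930629097, -0.00543318353557514], [-0.0033845959552998937, 0.005000765466426392, -0.9999817682612865]] [-0.3218 -0.362  -1.6993] 0.4833643726936445
```

View pics/c13.png

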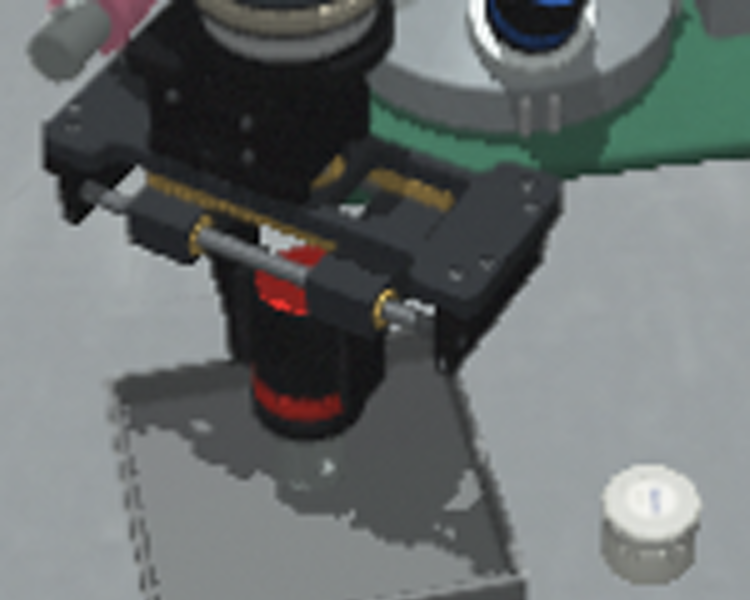

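>>> jog_arm(
  rows=[
    {"dp":[0,0,5],"turn":[0.3,0.1,0],"grip":0.0},
    {"dp":[0,0,9],"turn":[0.3,0.1,0],"grip":0.0},
    {"dp":[0,0,12],"turn":[0.3,0.1,0],"grip":0.0},
    {"dp":[0,0,14],"turn":[0.3,0.1,0],"grip":0.0},
    {"dp":[0,0,15],"turn":[0.3,0.1,0],"grip":0.0},
    {"dp":[0,0,15],"turn":[0.3,0.1,0],"grip":0.0},
    {"dp":[0,0,15],"turn":[0.3,0.1,0],"grip":0.0},
  ],
)

```text
time_s: 18.85
position: [0.4914, -0.2928, 0.0732]
tcp_rot: [[0.501, 0.866, -0.002], [0.866, -0.501, -0.001], [-0.002, -0.002, -1.0]]
force: [0.3, -0.2, -2.4]
opening: 0.484
```

>>> jog_arm(
  rows=[
    {"dp":[0,0,0.7],"turn":[0,0,0],"grip":0.0},
    {"dp":[0,0,1.2],"turn":[0,0,0],"grip":0.0},
    {"dp":[0,0,1.2],"turn":[0,0,0],"grip":0.0},
  ],
)

```text
time_s: 19.15
position: [0.4914, -0.2927, 0.072]
tcp_rot: [[0.501, 0.866, -0.002], [0.866, -0.501, -0.001], [-0.002, -0.002, -1.0]]
force: [0.3, -1.0, -2.0]
opening: 0.489
```

>>> jog_arm(
  rows=[
    {"dp":[0,0,0.5],"turn":[0,0,0],"grip":0.0},
    {"dp":[0,0,1.0],"turn":[0,0,0],"grip":0.0},
    {"dp":[0,0,1.0],"turn":[0,0,0],"grip":0.0},
  ],
)

```text
time_s: 19.45
position: [0.4914, -0.2928, 0.0711]
tcp_rot: [[0.501, 0.866, -0.002], [0.866, -0.501, -0.001], [-0.002, -0.002, -1.0]]
force: [-0.8, -0.2, -2.3]
opening: 0.486
```

>>> jog_arm(
  rows=[
    {"dp":[0,0,0.5],"turn":[0,0,0],"grip":0.0},
    {"dp":[0,0,1.0],"turn":[0,0,0],"grip":0.0},
    {"dp":[0,0,1.0],"turn":[0,0,0],"grip":0.0},
  ],
)

```text
time_s: 19.75
position: [0.4914, -0.2929, 0.071]
tcp_rot: [[0.501, 0.866, -0.002], [0.866, -0.501, -0.001], [-0.002, -0.001, -1.0]]
force: [-1.0, 0.2, 4.9]
opening: 0.485
```

Contact with the floor: the force went from −2.3 to +4.9 N at TCP height 71.0 mm, against about 70.4 mm expected. I ease off slightly and open.

>>> jog_arm(
  rows=[
    {"dp":[0,0,-0.5],"turn":[0,0,0],"grip":0.0},
    {"dp":[0,0,-0.5],"turn":[0,0,0],"grip":0.0},
    {"dp":[0,0,-0.5],"turn":[0,0,0],"grip":0.5},
    {"dp":[0,0,-0.5],"turn":[0,0,0],"grip":0.55},
    {"dp":[0,0,-0.5],"turn":[0,0,0],"grip":0.65},
    {"dp":[0,0,-0.5],"turn":[0,0,0],"grip":0.8},
    {"dp":[0,0,-0.5],"turn":[0,0,0],"grip":0.8},
  ],
)

```text
time_s: 20.45
position: [0.4914, -0.2928, 0.0704]
tcp_rot: [[0.501, 0.866, -0.002], [0.866, -0.501, -0.0], [-0.002, -0.002, -1.0]]
force: [-0.1, -0.2, -0.3]
opening: 0.733
```

```bash
python3 cap.py 14 side wrist; python3 - <<'E'
from h import *
p,d,i=load("side14"); cv2.imwrite("pics/c14.png",cv2.resize(p[240:360,200:360,::-1],(800,600),interpolation=cv2.INTER_CUBIC))
E
```

```text
20.55 [-41.9192  39.5696  96.9022  -0.1543  43.6053 -11.7592] [ 0.4914 -0.2927  0.0704] [[0.5007271979141636, 0.8656022486842144, -0.002240611939065693], [0.8656037759519795, -0.5007293361516618, -0.0004847419845784642], [-0.0015415338807046354, -0.001696758659248959, -0.9999973723382213]] [ 0.4648 -0.2607  0.0236] 0.7777139860521946
```

View pics/c14.png

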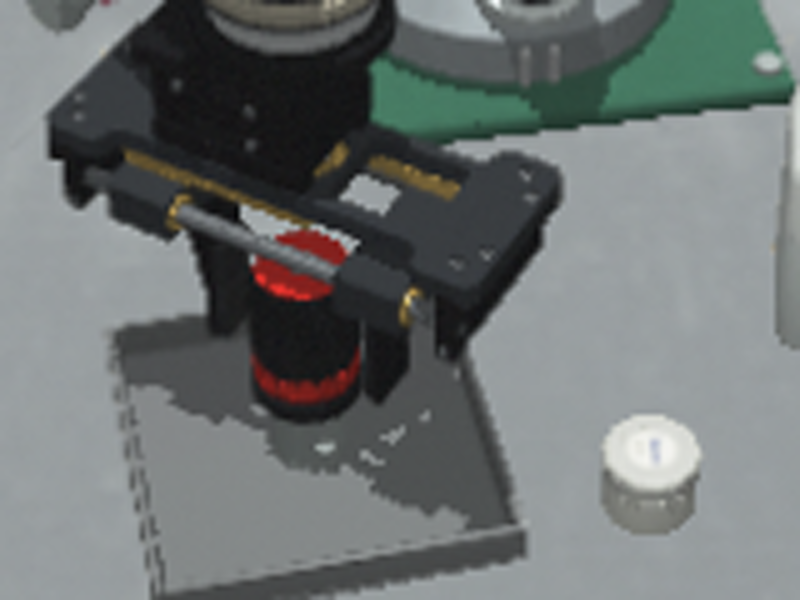

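View pics/wrist14.png

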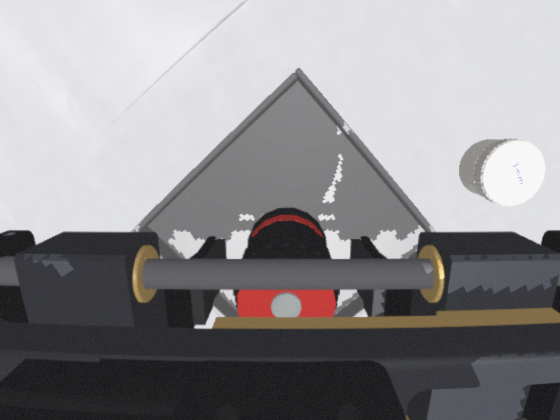

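The head stands upright in the tray and the fingers are clear on both sides. I lift straight up.

>>> jog_arm(
  rows=[
    {"dp":[0,0,-5],"turn":[0,0,0],"grip":0.8},
    {"dp":[0,0,-20],"turn":[0,0,0],"grip":0.8},
    {"dp":[0,0,-45],"turn":[0,0,0],"grip":0.8},
    {"dp":[0,0,-80],"turn":[0,0,0],"grip":0.8},
    {"dp":[0,0,-120],"turn":[0,0,0],"grip":0.8},
    {"dp":[0,0,-160],"turn":[0,0,0],"grip":0.8},
    {"dp":[0,0,-190],"turn":[0,0,0],"grip":0.8},
    {"dp":[0,0,-200],"turn":[0,0,0],"grip":0.8},
    {"dp":[0,0,-200],"turn":[0,0,0],"grip":0.8},
  ],
)

```text
time_s: 21.45
position: [0.4923, -0.293, 0.2722]
tcp_rot: [[0.501, 0.866, 0.001], [0.866, -0.501, -0.003], [-0.002, 0.002, -1.0]]
force: [0.7, -0.7, -0.4]
opening: 0.799
```

```bash
python3 cap.py 15 side scene wrist; python3 - <<'E'
from h import *
p,d,i=load("side15"); cv2.imwrite("pics/c15.png",cv2.resize(p[160:370,200:410,::-1],(600,600),interpolation=cv2.INTER_CUBIC))
p,d,i=load("scene15"); cv2.imwrite("pics/cs15.png",cv2.resize(p[140:340,170:390,::-1],(660,600),interpolation=cv2.INTER_CUBIC))
E
```

```text
21.6 [-41.8875  23.9135  87.4023  -0.118   68.9888 -11.795 ] [ 0.4908 -0.2918  0.2686] [[0.5007521666280016, 0.8655748451236306, -0.005239762071397702], [0.8655903418669402, -0.5007483227187944, 0.0021159775489002788], [-0.0007922651295235273, -0.005595067784830675, -0.9999840336387614]] [-0.9818 -0.0005 -0.2364] 0.80434608134854
```

View pics/c15.png

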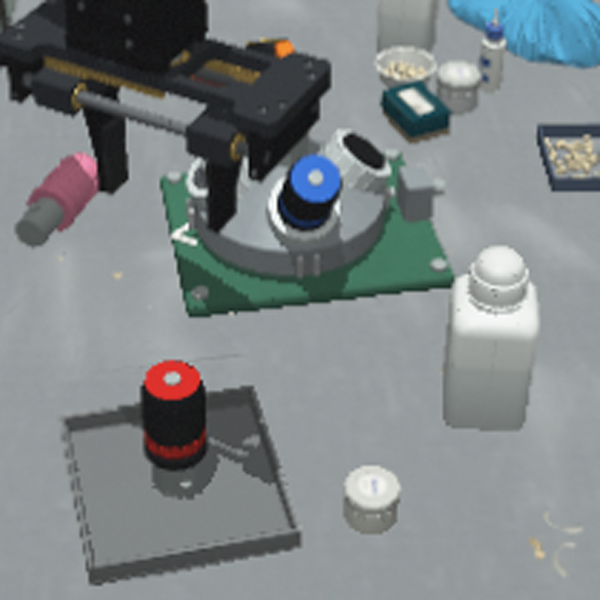

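View pics/cs15.png

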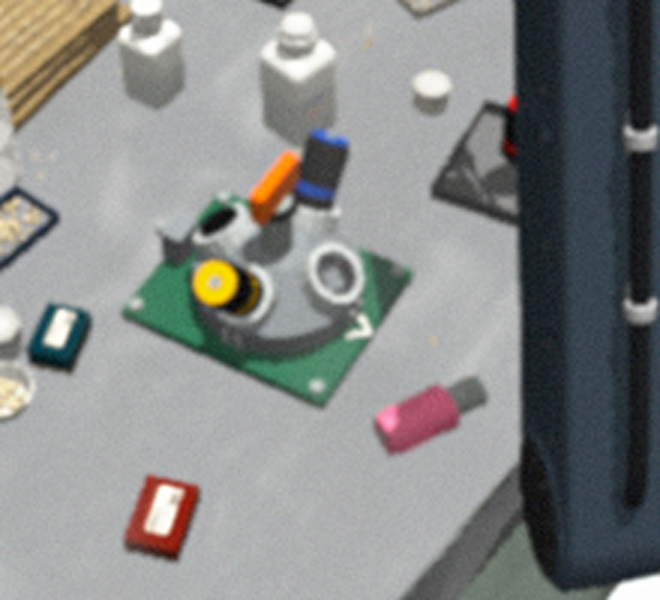

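View pics/wrist15.png

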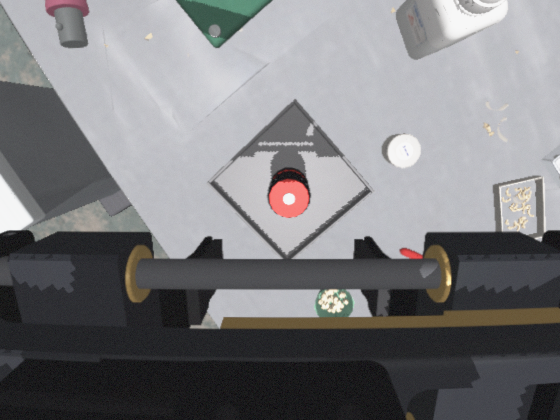

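```bash
python3 - <<'E'
from h import *
def ye(n):
    p,d,i=load(n);hsv=cv2.cvtColor(p,cv2.COLOR_RGB2HSV);H,S,V=[hsv[...,k] for k in range(3)]
    out=[]
    for m in ((H>=18)&(H<32)&(S>150)&(V>130),(H>=4)&(H<16)&(S>170)&(V>100),(H>105)&(H<125)&(S>150)&(V>90)):
        r=np.zeros_like(m); r[170:275,205:310]=1; v,u=np.nonzero(m&r); out.append((len(u),u.mean().round(2) if len(u) else 0,v.mean().round(2) if len(u) else 0))
    return out
for n in("scene0","scene4","scene6","scene15"): print(n,ye(n))
E
```

```text
scene0 [(144, np.float64(278.77), np.float64(234.15)), (130, np.float64(260.81), np.float64(202.75)), (58, np.float64(247.86), np.float64(196.83))]
scene4 [(186, np.float64(243.78), np.float64(229.49)), (141, np.float64(260.44), np.float64(203.87)), (40, np.float64(275.5), np.float64(197.05))]
scene6 [(199, np.float64(245.41), np.float64(226.65)), (116, np.float64(260.82), np.float64(204.05)), (38, np.float64(275.26), np.float64(197.61))]
scene15 [(176, np.float64(242.86), np.float64(231.28)), (127, np.float64(260.87), np.float64(203.41)), (34, np.float64(274.85), np.float64(197.29))]
```

>>> jog_arm(
  rows=[
    {"dp":[40,-15,-30],"turn":[0,0,0],"grip":0.8},
    {"dp":[80,-30,-40],"turn":[0,0,0],"grip":0.8},
    {"dp":[120,-46,-40],"turn":[0,0,0],"grip":0.8},
    {"dp":[155,-60,-40],"turn":[0,0,0],"grip":0.8},
    {"dp":[180,-69,-40],"turn":[0,0,0],"grip":0.8},
    {"dp":[180,-69,-40],"turn":[0,0,0],"grip":0.8},
    {"dp":[180,-69,-40],"turn":[0,0,0],"grip":0.8},
  ],
)

```text
time_s: 22.3
position: [0.5217, -0.1018, 0.3087]
tcp_rot: [[0.499, 0.866, -0.005], [0.866, -0.499, 0.0], [-0.003, -0.005, -1.0]]
force: [-0.4, -0.1, -0.2]
opening: 0.804
```

```bash
python3 cap.py 16 wrist side; python3 - <<'E'
from h import *
p,d,i=load("side16"); cv2.imwrite("pics/c16.png",cv2.resize(p[140:290,200:400,::-1],(800,600),interpolation=cv2.INTER_CUBIC))
E
```

```text
22.4 [-23.1551  18.2266  89.674   -0.1144  72.3164   6.9752] [ 0.522  -0.1031  0.3093] [[0.501434690900533, 0.8651851561593371, -0.004230404594150455], [0.8651923163161087, -0.5014401140419528, -0.00026041728021101177], [-0.0023466037273803717, -0.003529531291359516, -0.9999910178895658]] [-0.7937 -0.4932  0.1891] 0.8046455472420262
```

View pics/wrist16.png

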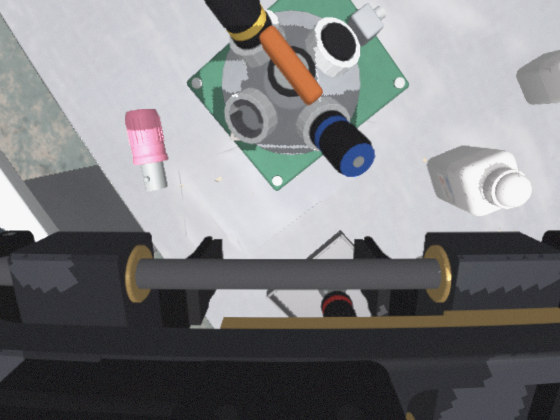

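```bash
python3 - <<'E'
from h import *
np.set_printoptions(precision=4,suppress=True)
for n,tag in (("wrist4","before"),("wrist16","now")):
    p,d,i=load(n)
    hsv=cv2.cvtColor(p,cv2.COLOR_RGB2HSV);H,S,V=[hsv[...,k] for k in range(3)]
    m=(H>=4)&(H<16)&(S>160)&(V>70)
    if n=="wrist16": r=np.zeros_like(m); r[15:115,240:340]=1
    else: r=np.zeros_like(m); r[150:258,260:320]=1
    P=pts(i,d,m&r); t=P[np.abs(P[:,2]-.184)<.004][:,:2]
    w=t-t.mean(0); vt=np.linalg.svd(w,full_matrices=False)[2]; print(tag,"knob",len(t),t.mean(0),"yaw",(np.degrees(np.arctan2(vt[0,1],vt[0,0]))%180)-90, cv2.minAreaRect((t*1000).astype(np.float32)))
p,d,i=load("wrist16")
z=.1411
b=onplane(i,[(359,161.5)],z)[0]; A=np.array([.5814,-.0015]); v=b[:2]-A; print("blue top",b,np.hypot(*v),"yaw",np.degrees(np.arctan2(v[1],v[0]))+90)
s=onplane(i,[(196.5,83.5),(277.5,181),(400,83)],.018)[:,:2]; e1=s[0]-s[1]; e2=s[2]-s[1]
print("screws nl,nr,fr",s,"base yaw",np.degrees(np.arctan2(-e1[0],e1[1])),np.degrees(np.arctan2(e2[1],e2[0])))
# head in tray
p,d,i=load("wrist15"); print("head top",onplane(i,[(289,199)],.108)); 
for n in ("wrist15",):
    hsv=cv2.cvtColor(p,cv2.COLOR_RGB2HSV);H,S,V=[hsv[...,k] for k in range(3)]
    m=((H<6)|(H>174))&(S>150)&(V>120); r=np.zeros_like(m); r[180:222,260:320]=1; P=pts(i,d,m&r); print("red top z",np.percentile(P[:,2],[5,50,95]),P.mean(0))
    c=onplane(i,[(295,100),(210,182),(372,189),(288,258)],.022); print("tray",c[:,:2],c.mean(0))
cv2.imwrite("pics/c16w.png",cv2.resize(load("wrist16")[0][0:200,170:430,::-1],(780,600),interpolation=cv2.INTER_CUBIC))
E
```

```text
before knob 704 [0.5788 0.0144] yaw 9.914904633317292 ((580.6881713867188, 1.1222801208496094), (14.865714073181152, 63.01850128173828), 8.849428176879883)
now knob 1613 [ 0.5806 -0.0016] yaw 8.52832663714608 ((580.7858276367188, -1.4582366943359375), (15.98926067352295, 67.09869384765625), 8.769359588623047)
blue top [ 0.5981 -0.1059  0.1411] 0.10576021494730099 yaw 9.085152126456734
screws nl,nr,fr [[ 0.4792  0.0651]
 [ 0.5054 -0.0978]
 [ 0.7079 -0.066 ]] base yaw 9.132728339348127 8.923991026698257
head top [[ 0.4902 -0.293   0.108 ]]
red top z [0.105  0.1085 0.1097] [ 0.4976 -0.2826  0.108 ]
tray [[ 0.5464 -0.2098]
 [ 0.4066 -0.2412]
 [ 0.5768 -0.3499]
 [ 0.4399 -0.3771]] [ 0.4924 -0.2945  0.022 ]
```

View pics/c16w.png

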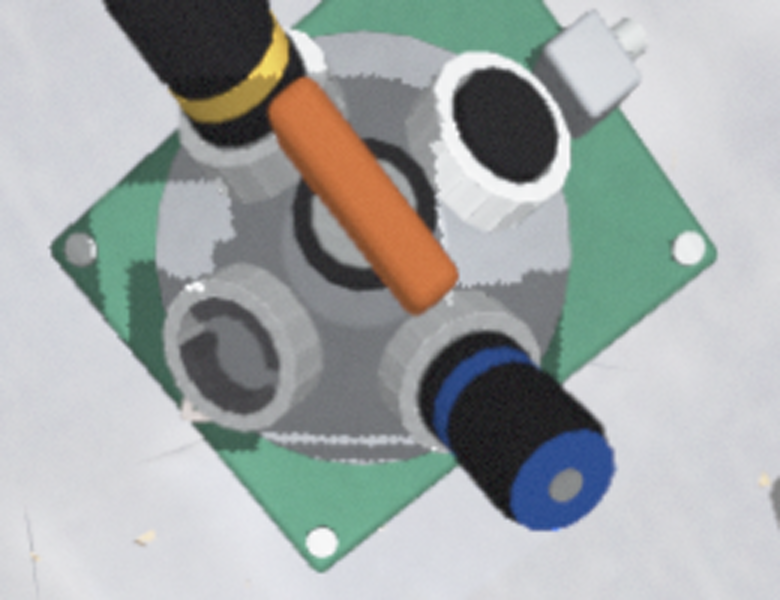

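View pics/c16.png

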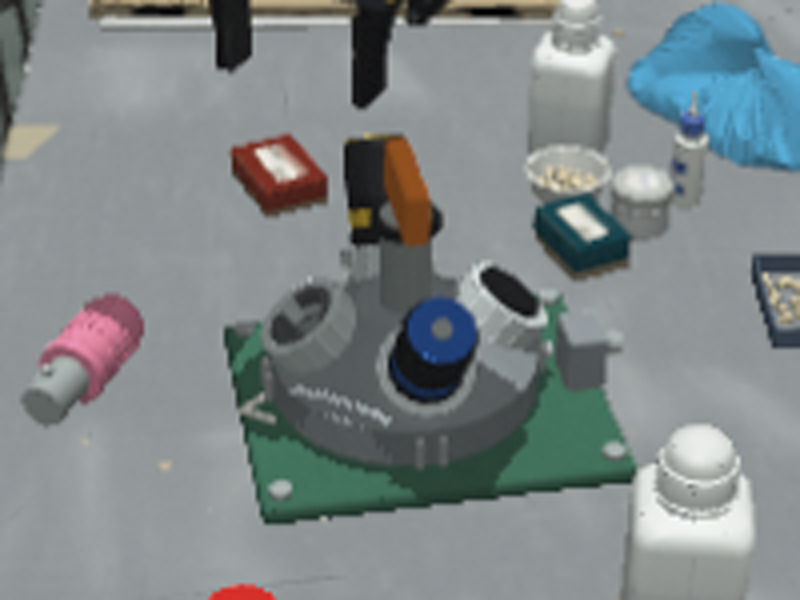

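The empty socket sits over the white arrow. Turret yaw measures 8.5–9.1° against 8.9–9.1° for the base. The red top is at z = 0.108 m, which matches the head standing on the tray floor.

```bash
python3 -c "
from rig import bot
print(bot.hand_in()); print(bot.read_state()['time_s'])"
```

```text
the job is handed in; nothing more can be done
None
the job is handed in; nothing more can be done
```

The job is done and handed in at about 22.4 s, within the 61 s limit. The red head stands upright in the grey tray, and the turret is clicked in with its empty socket at the front.

I turned the turret about 59° clockwise by the knob. At the front the detent torque died away to about 0.01 N m. I then gripped the red head along its 35° axis, unscrewed it about 126° while following the thread, and pulled it straight out. The side force while pulling was at most about 6 N. I set it down until the wrist force showed contact (about 7 N change), then released it.

**Last checks:**
- **Turret:** its yaw measures 8.5–9.1° and the base's 8.9–9.1°, so they agree within about 0.5°. The empty socket is over the white arrow.
- **Head:** its top is at z = 0.108 m, exactly what standing on the tray floor should give. It is about 2 mm from the tray centre.
- **Bystanders:** the bottle, the pot and the card box look unmoved in the pictures. I checked those by eye, not by measurement.

**Disagreements:**
- The scene and side cameras disagreed by about 10 mm in y on the first look, so I used the wrist camera for the final positions.
- A comparison of the yellow head's position in the scene pictures shifted by a few pixels. I put that down to shadows in the colour mask, because the wrist view showed the turret in place.

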